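Sort mill balls from die discs on a tilting board and stack the bins

ROBOT

A 7-joint arm with a two-finger parallel gripper is mounted at the origin on the work surface. World frame = base frame: x ahead of the robot, y to its left, z up, the work surface at z = 0. Lengths are in m, angles in degrees, forces in N, time in s.
With the tool pointing down it reaches from about 0.425 to 0.875 m from the base axis. Payload 4.7 kg.
Tool frame: the origin (TCP) lies between the finger pads; the fingertips stand 22 mm ahead of it and the grasp point (between the pads) lies 3 mm ahead of it; z points along the fingers, y is the line along which they close (so a half turn about z gives the same grasp; the last joint's range is limited). The gripper opens to 87 mm and grips with 3 to 60 N. Pads are 19 mm wide; open, the fingers measure 117 mm over their backs; the gripper's body (75 mm by 190 mm) begins 51 mm behind the grasp point.
Start: joints at [77.24, 18.392, -4.016, 83.108, 1.295, 78.541, -3.26], TCP at [0.152, -0.632, 0.245] pointing down, gripper open.
Joint ranges: [-163.93, 163.93], [-17.29, 119.83], [-79.2, 71.16], [3.27, 140.29], [-89.18, 269.18], [5.43, 117.66], [-154.24, 154.24]. Speed limits (degrees/s): [147.25, 147.25, 180, 180, 180, 180, 180].

INTERFACE

Orientations are given as [roll, pitch, yaw] about the fixed x, y, z axes, in that order (R = Rz(yaw) Ry(pitch) Rx(roll)).
In Python, from cell import env gives the robot as it stands.
- The arm moves only by the tool drive_tool, never from a script. Its argument "moves" is a list of rows, each a list of 3 entries, a list of its own where there are three numbers: the shift along the tool's x, y, z in mm, then the turn, a rotation vector about the tool's x, y, z in rad, then the closure, from 0 (fully open) to 1 (shut). In form: [[[x, y, z], [wx, wy, wz], jaw], ...]. A call has 1 to 12 rows; each row shifts and turns the commanded pose from where the row before left it, along the tool's axes as they then stand; what a row does not reach is not made up. A row lasts 1/12 s, in which the tool goes at most 41.7 mm and 7.16 degrees, less where a joint would pass 70% of its speed; a pose out of reach is approached as far as the arm can. A call with a gripper value outside its range is refused whole. The fingers move at their own pace and stop on an object; "newtons" is the grip in N (left out, the last holds). Time passes only in rows, so rows that do not move let the fingers close. It gives the time, the measured TCP pose, the force, the opening and the grip force at its end, in the units of the state.
- env.get_obs(): the state, without advancing time (a new reading comes with each control period).
- env.read_camera(name): name is "side" or "top"; returns (picture, depth): 384x512x3 uint8, blue, green, red; 384x512 float32, m along the optical axis (not along the pixel's ray), 0 where there is no reading.
- env.get_calibration(name): a dict with "fx", "fy", "cx", "cy" (pixels), "T" (4x4, takes a point from camera to world coordinates). Camera axes: x right, y down, z forward; pixel columns grow to the right and rows downward; lengths in m; the calibration is good to about 2 mm. A picture is of the moment at which its call begins. get_calibration takes no time and is no camera call.
- env.sign_off(): hands the job in; it is judged then, once.
The state is a dict: "time_s": time; "qpos": joint angles; "joint_velocities": joint speeds; "effort": joint torques, N m; "tool_pos": TCP position; "tool_rot": TCP orientation; "force": force on the tool from outside, world axes, zero at the start; "wrist_torque": the same for the moment, N m; "grip_width": finger opening in m; "grasp_force": force on a finger pad.
Only numpy, scipy, OpenCV 4.12 (cv2) and the standard library are available. Lean on these libraries where they do the work, as an engineer would, in place of code of your own. Each camera call takes 0.05 s, during which the arm holds its last target. There are 200 camera calls.

TASK

White mill balls and flat brass die discs lie mixed on the tilting sorting board beside the spectrometer: slide the grey bin under the board's spout, then lift the handle until all the balls have rolled off into the grey bin while the discs stay on the board, and lower the board again (a ball that goes astray must go into the grey bin before any disc is taken off). Then put all the discs in the blue bin, set the grey bin with its balls in the middle of the green mat, and stack the blue bin with its discs on top, turned half a turn relative to the grey one (yellow ends opposite) so that it rests level on the ledges instead of nesting. Do not shift the other things on the bench.

Things in the scene. Friction and masses are not known exactly. Their poses are not given: they have to be found in the camera images.
- station: Fixed grey stand of the sorting board. Origin on the bench under the board's middle; x points from the spout (low end when tilted) to the handle end, z up. Hinge line along y at x = -85, z = 70 mm. The lip of the spout is at x = -105 mm, its underside at z = 72 mm (sinks up to 10 mm when tilted); below it the space is free from x = -86 mm outwards, 60 mm either side
- board (a joint): Tilt of the sorting board, rad: 0 = down, level, on its stop; grows to 0.5 (upper stop) as the handle is lifted. Falls back slowly when released. Balls start to roll at about 0.1 to 0.13; discs begin to slide at 0.45 to 0.6
- handle (a point): Middle of the board's handle: orange round bar 12 mm thick, 100 mm long along the station's y axis, at x = 140, z = 90 mm in the station frame with the board down; 33 mm free gap to the back rail. It moves on an arc of 226 mm about the hinge line; the bar may turn between the fingers
- board_mid (a point): Point on the blue board surface at station x = 0, y = 0, z = 78 mm when down; turns with the board (x to the handle, z out of the surface). Surface from the lip at x = -105 to the back rail at x = 96 mm, 152 mm between aluminium rails 14 mm high, which converge from x = -45 mm to a spout 46 mm wide at the lip
- catch (a point): Where the middle of the grey bin's underside belongs to catch the balls: on the bench at station x = -150 mm, bin's length along the station's x axis (either way round). Its near end is then 20 mm under the lip with 18 mm of free height, so slide it in along the bench, level
- grey_bin: Loose grey stack-nest bin for the balls, 120 to 200 g. Origin in the middle of its underside, x along its length, +x end marked yellow, z up. Upper part 130 x 66 mm outside, 124 x 60 inside, plain 3 mm walls from z = 26 to the rim at z = 54 mm: grip across the 66 mm width. Lower part 98 x 44 mm outside, floor at z = 3 mm, inner step at z = 29 mm
- blue_bin: Blue bin for the discs, same shape. Ledges inside (10 mm deep, tops at z = 50 mm): two at the +x end (y = -15, +15 mm), one at -x (y = 0). Feet outside the lower part: two at -x, one at +x, to x = -58, +58 mm. Stacked the same way round, a bin nests 29 mm above the other; turned half a turn its feet rest on the ledges, 50 mm above, with 4 mm play lengthwise, 8 mm across
- grey_bin_end (a point): Top of the rim of the grey bin at the middle of its yellow +x end
- blue_bin_end (a point): Top of the rim of the blue bin at the middle of its yellow +x end
- mat: Fixed green mat, 160 x 110 x 2 mm, lying on the bench; origin in the middle of its underside, x along its length
- ball1_center (a point): Centre of a white mill ball, 20 mm diameter, about 25 g; may be absent
- ball2_center (a point): Centre of a white mill ball, 20 mm diameter, about 25 g; may be absent
- ball3_center (a point): Centre of a white mill ball, 20 mm diameter, about 25 g; may be absent
- ball4_center (a point): Centre of a white mill ball, 20 mm diameter, about 25 g; may be absent
- disc1: Flat brass disc, 26 mm diameter, 8 mm thick, about 35 g; origin in the middle of its underside, z along its axis; may be absent
- disc2: Flat brass disc, 26 mm diameter, 8 mm thick, about 35 g; origin in the middle of its underside, z along its axis; may be absent
- disc3: Flat brass disc, 26 mm diameter, 8 mm thick, about 35 g; origin in the middle of its underside, z along its axis; may be absent
- disc4: Flat brass disc, 26 mm diameter, 8 mm thick, about 35 g; origin in the middle of its underside, z along its axis; may be absent
- flask: Bystander: conical flask, 72 mm wide at the foot, 120 mm high
- beaker: Bystander: white beaker, 68 mm wide, 85 mm high
- cuvette_box: Bystander: white cuvette box 70 x 50 x 35 mm
- marker: Bystander: marker pen 120 x 12 x 12 mm
- logbook: Bystander: logbook 150 x 210 x 18 mm
- wipes_box: Bystander: green box 120 x 80 x 71 mm
Mind the look-alikes: they are no part of the job. Of the things like the blue_bin, leave any that is red; of the rest the larger one is meant.

How it is judged:
By the outcome, as a careful person would: the job done as asked, in the order asked, and still so for the second after the job is handed in, with the robot touching nothing.
Of ball1, ball2, ball3, ball4 only 2 to 4 are there at a start; the rules pass over those that are not, and their reading is None.
Of disc1, disc2, disc3, disc4 only 3 to 4 are there at a start; the rules pass over those that are not, and their reading is None.
At some moment in a run one of disc1, disc2, disc3, disc4, grey_bin may be knocked a few centimetres aside while the robot is not near it.
Once in a run the grip may slacken for a moment while it holds something.
It also fails if it takes over 208 s, if anything falls off the work surface, if the arm or the gripper's body presses on something with over 40 N, if the wrist force passes 120 N, or if a joint passes its speed limit or range.

## Working session

There is one attempt and no reset: what is moved stays moved. The work goes in short steps, Python scripts to look and compute and a tool call to move; the robot and the scene stay as the last step left them, time stands still between calls to the robot, and variables do not carry over. Pictures are saved under pics/ and viewed, at most 14 in all, crops included, and the job is handed in when it is done.

Besides the shell and the picture viewer there is one more tool, called after "Request:" in YAML: its name, and indented under it one key for each argument. drive_tool: Moves the arm, as the interface text tells. Its arguments: {"type":"object","properties":{"moves":{"type":"array"},"newtons":{"type":"number"}},"required":["moves"]}

```bash
ls; mkdir -p pics
python3 - <<'E'
from cell import env
import cv2,numpy as np
o=env.get_obs();print(o)
for n in("top","side"):
    p,d=env.read_camera(n);cv2.imwrite(f"pics/{n}0.png",p);np.save(f"{n}0.npy",d)
    c=env.get_calibration(n);print(n,c)
E
```

```text
pics
{'time_s': 0.0, 'qpos': array([77.24248123, 18.43767219, -4.01588081, 83.17563684,  1.29443478,
       78.54305569, -3.26071916]), 'joint_velocities': array([-0.03899665,  0.02092242, -0.03235049, -0.01753416, -0.02307321,
       -0.01398795,  0.04701677]), 'effort': array([ 2.34663767e-04, -4.91280055e+01, -4.03398843e-01, -3.12523627e+01,
       -6.38661487e-02,  4.38180612e-02,  1.80907282e-04]), 'tool_pos': array([ 0.15229431, -0.63135959,  0.24347084]), 'tool_rot': array([-1.79888854e+02,  5.28843982e-03,  1.35667893e+01]), 'force': array([ 0.81902903, -0.2423796 ,  0.44971874]), 'wrist_torque': array([-0.02546633, -0.00870988,  0.02252001]), 'grasp_force': 0.0, 'grip_width': 0.08727701900873903}
top {'fx': 419.64867514361106, 'fy': 419.64867514361106, 'cx': 260.2068522285718, 'cy': 194.00466316727534, 'T': array([[ 0.00471301, -0.99015223,  0.13991553,  0.315761  ],
       [-0.99998116, -0.00521682, -0.00323424,  0.00803427],
       [ 0.0039323 , -0.13989765, -0.99015816,  1.67446151],
       [ 0.        ,  0.        ,  0.        ,  1.        ]])}
side {'fx': 474.0819409675285, 'fy': 474.0819409675285, 'cx': 259.91387307620045, 'cy': 196.32040712837173, 'T': array([[-0.87038067, -0.38865079,  0.30230459,  0.11403307],
       [-0.49231271,  0.67681946, -0.54730578,  0.76598336],
       [ 0.0081052 , -0.62519276, -0.78042829,  1.18404738],
       [ 0.        ,  0.        ,  0.        ,  1.        ]])}
```

View pics/top0.png

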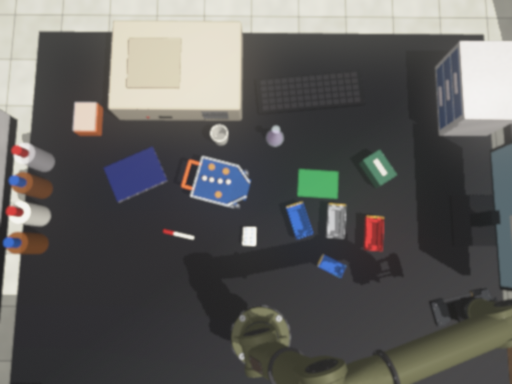

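View pics/side0.png

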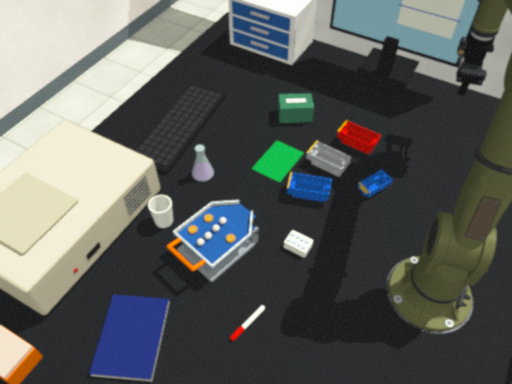

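```bash
cat > h.py <<'E'
import cv2,numpy as np
from cell import env
def shot(n,save=None):
    p,d=env.read_camera(n)
    if save: cv2.imwrite(f"pics/{save}.png",p)
    return p,d
def ray(n,uv):
    c=env.get_calibration(n);uv=np.atleast_2d(uv).astype(float)
    r=np.c_[(uv[:,0]-c["cx"])/c["fx"],(uv[:,1]-c["cy"])/c["fy"],np.ones(len(uv))]
    return c["T"][:3,3],r@c["T"][:3,:3].T
def onz(n,uv,z):
    o,r=ray(n,uv);return o+r*((z-o[2])/r[:,2])[:,None]
def cloud(n,d):
    v,u=np.mgrid[:384,:512];o,r=ray(n,np.c_[u.ravel(),v.ravel()])
    return (o+r*d.reshape(-1,1)).reshape(384,512,3)
def pix(n,P):
    c=env.get_calibration(n);q=(np.atleast_2d(P)-c["T"][:3,3])@c["T"][:3,:3]
    return np.c_[q[:,0]/q[:,2]*c["fx"]+c["cx"],q[:,1]/q[:,2]*c["fy"]+c["cy"]]
def comps(m,amin=4):
    n,l,s,c=cv2.connectedComponentsWithStats(m.astype(np.uint8),connectivity=4)
    return [(l==i,s[i,4],c[i]) for i in range(1,n) if s[i,4]>=amin]
def rect(P): # min area rect of xy points (m) -> centre, long,short(mm), yaw of long axis
    (x,y),(w,h),a=cv2.minAreaRect((P[:,:2]*1000).astype(np.float32))
    if w<h:w,h,a=h,w,a+90
    return np.round([x,y,w,h,(a+90)%180-90],1)
E
python3 - <<'E'
from h import *
for n in("top","side"):
    p=cv2.imread(f"pics/{n}0.png");d=np.load(f"{n}0.npy");C=cloud(n,d);h=cv2.cvtColor(p,cv2.COLOR_BGR2HSV)
    H,S,V=[h[...,i].astype(int) for i in range(3)]
    W=(C[...,0]>.3)&(C[...,0]<1)&(abs(C[...,1])<.6)
    for nm,m in dict(blue=(H>95)&(H<130)&(S>120)&(V>60),orange=(H>5)&(H<22)&(S>130)&(V>120),yellow=(H>22)&(H<35)&(S>100)&(V>100),green=(H>50)&(H<80)&(S>120),grey=(S<40)&(V>70)).items():
        for k,a,c in comps(m&W,6):
            P=C[k];print(n,nm,a,c.round(1),"z",np.percentile(P[:,2]*1000,[5,50,95]).round(),rect(P), 'mean',(P.mean(0)*1000).round())
a=cv2.imread("pics/top0.png")[140:290,160:410];b=cv2.imread("pics/side0.png")[100:290,150:410]
a=cv2.resize(a,None,fx=2.3,fy=2.3,interpolation=2);b=cv2.resize(b,None,fx=2.2,fy=2.2,interpolation=2)
w=max(a.shape[1],b.shape[1]);f=lambda x:cv2.copyMakeBorder(x,0,0,0,w-x.shape[1],0)
z=np.vstack([f(a),f(b)]);z=cv2.resize(z,None,fx=min(1,600/z.shape[0]),fy=min(1,600/z.shape[0]));cv2.imwrite("pics/crop0.png",z);print(z.shape)
E
```

```text
top blue 1724 [135.3 173.8] z [12. 18. 25.] [460.9 331.6 669.  235.6  46.4] mean [629. 503.  20.]
top blue 1137 [221.7 183.8] z [72. 78. 84.] [517.9  94.5 400.6 181.6  47.5] mean [579. 150.  88.]
top blue 603 [299.3 221.4] z [-3. 26. 54.] [416.4 -80.9 236.  128.3 -70. ] mean [ 441. -152.   28.]
top blue 13 [326.3 256.4] z [-7.  3. 42.] [ 306.4 -260.    29.1    7.8   89.6] mean [ 305. -258.   13.]
top orange 193 [187.6 173.5] z [ -3.  91. 100.] [481.4 186.8 474.8 110.2  34.1] mean [621. 285.  73.]
top orange 54 [374.4 216.9] z [-5. 34. 58.] [ 461.  -448.1   75.4   18.5   85.5] mean [ 460. -447.   28.]
top green 1055 [317.4 183.3] z [-5.  2.  8.] [ 470.9 -167.4  432.1  180.6  -25.8] mean [ 596. -228.    6.]
top grey 7932 [180.7 100.1] z [ -1. 158. 172.] [657.2 306.2 703.  572.6   2. ] mean [895. 309. 128.]
top grey 125 [264.9  92.9] z [15. 22. 28.] [967.6 -10.7  80.   52.5 -21.2] mean [970. -15.  22.]
top grey 11 [277.5  87.1] z [22. 25. 28.] [993.8 -66.4  12.5  10.2  89.2] mean [994. -66.  26.]
top grey 21 [270.9  93.8] z [13. 23. 29.] [646.8 -20.5 664.3  17.2  -3.4] mean [935. -37. 1
[... 4524 characters left out ...]
]
side grey 33 [222.3 220.1] z [ 88.  94. 100.] [587.1 127.4  18.4  14.4 -55.7] mean [586. 130.  94.]
side grey 36 [215.6 227.6] z [84. 93. 98.] [591.5 156.1  27.3  15.  -64.9] mean [589. 160.  93.]
side grey 593 [297.9 243. ] z [-1. 28. 36.] [388.1  33.5  86.5  79.4  -1.7] mean [383.  47.  22.]
side grey 39 [207.7 235.1] z [79. 94. 98.] [598.  186.1  32.   14.8 -66.7] mean [595. 192.  92.]
side grey 41 [200.2 241.4] z [81. 93. 99.] [602.4 215.   27.   16.  -78.7] mean [601. 219.  92.]
side grey 229 [153.4 351.6] z [-3.  1.  9.] [561.1 484.2 225.5  72.2 -84.6] mean [559. 506.   2.]
side grey 214 [253.6 315.9] z [-3.  9. 14.] [386.5 299.5  85.8  20.9  78.1] mean [385. 302.   7.]
(600, 452, 3)
```

View pics/crop0.png

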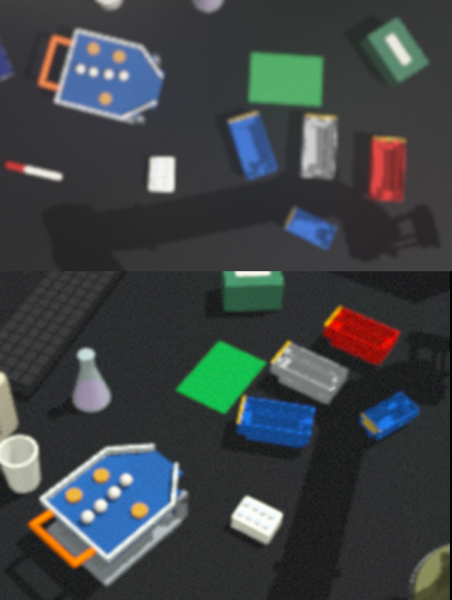

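```bash
cat >> h.py <<'E'
def load(n,k):
    p=cv2.imread(f"pics/{n}{k}.png");d=np.load(f"{n}{k}.npy");return p,d
def hsv(p):
    h=cv2.cvtColor(p,cv2.COLOR_BGR2HSV).astype(int);return h[...,0],h[...,1],h[...,2]
def zrect(n,m,C,zlo,zhi,z,box):
    k=m&(C[...,2]>zlo)&(C[...,2]<zhi)&(C[...,0]>box[0])&(C[...,0]<box[1])&(C[...,1]>box[2])&(C[...,1]<box[3])
    v,u=np.nonzero(k);P=onz(n,np.c_[u,v],z);return rect(P),(P.mean(0)*1000).round(1),len(u)
E
python3 - <<'E'
from h import *
for n in("top","side"):
    p,d=load(n,0);C=cloud(n,d);H,S,V=hsv(p)
    bl=(H>95)&(H<130)&(S>110)&(V>50);gy=(S<50)&(V>60);og=(H>5)&(H<22)&(S>120)&(V>100);ye=(H>18)&(H<38)&(S>80)&(V>90);gr=(H>50)&(H<80)&(S>120)
    gb=(.34,.56,-.40,-.21);bb=(.34,.56,-.24,-.06);st=(.45,.72,.0,.32)
    print(n,'grey',zrect(n,gy|ye,C,.043,.068,.054,gb));print('blue',zrect(n,bl|ye,C,.043,.068,.054,bb))
    print('yel g',zrect(n,ye,C,.035,.068,.054,gb),'yel b',zrect(n,ye,C,.035,.068,.054,bb))
    print('board',zrect(n,bl,C,.066,.092,.078,st));print('board+rails',zrect(n,bl|(gy),C,.07,.105,.09,(.45,.72,0,.235)))
    print('handle',zrect(n,og,C,.08,.11,.09,(.5,.72,.23,.32)))
    print('mat',zrect(n,gr,C,-.02,.02,.002,(.5,.7,-.36,-.1)))
E
```

```text
top grey (array([ 441. , -291.5,  130.3,   68.6,   -4.9]), array([ 439.9, -293.2,   54. ]), 129)
blue (array([ 439.5, -150.7,  123.3,   66.6,   18.2]), array([ 435.9, -152. ,   54. ]), 108)
yel g (array([ 504.1, -298. ,   58.4,    2.2,   86.2]), array([ 504.3, -301.1,   54. ]), 7) yel b (array([0., 0., 0., 0., 0.]), array([nan, nan, nan]), 0)
board (array([584. , 145.2, 198.3, 140.8,  76. ]), array([581.5, 152. ,  78. ]), 1209)
board+rails (array([582. , 148.6, 205.8, 163.4,  76.2]), array([581.4, 145.8,  90. ]), 1521)
handle (array([614. , 274. , 111.8,  38.5, -13.9]), array([615.9, 280.6,  90. ]), 133)
mat (array([ 597.8, -228.6,  159.4,  110.4,   87.5]), array([ 597. , -228.5,    2. ]), 1052)
side grey (array([ 442.6, -286. ,  134.7,   77. ,   -4.4]), array([ 444.1, -287.3,   54. ]), 290)
blue (array([ 443.9, -143.2,  130.1,   78.1,   17.7]), array([ 444.5, -145.9,   54. ]), 285)
yel g (array([ 505.5, -298. ,   61.6,    7.1,   85.4]), array([ 506. , -297.9,   54. ]), 28) yel b (array([ 505.7, -131.2,   63.4,    5.1,  -72.1]), array([ 506.1, -131.4,   54. ]), 25)
board (array([586.9, 143.1, 192.9, 143.2,  75.4]), array([584.1, 153. ,  78. ]), 2031)
board+rails (array([582.2, 153.2, 210.9, 169.8,  75.1]), array([583.3, 155.6,  90. ]), 2656)
handle (array([615. , 272.6, 114.8,  44.3, -14.9]), array([616.6, 279.8,  90. ]), 276)
mat (array([ 597.5, -231. ,  169.7,  118.8,   86.6]), array([ 596.7, -228.5,    2. ]), 1258)h.py:32: RuntimeWarning: Mean of empty slice.
  v,u=np.nonzero(k);P=onz(n,np.c_[u,v],z);return rect(P),(P.mean(0)*1000).round(1),len(u)
  ret = um.true_divide(
```

```bash
cat > w.py <<'E'
# python3 w.py x,y,z,yaw ... (mm, deg): per waypoint, turn first then shift, in tool axes, split in rows
import sys,numpy as np
from cell import env
from scipy.spatial.transform import Rotation as R
o=env.get_obs();p=o["tool_pos"]*1000;q=R.from_euler("xyz",o["tool_rot"],degrees=True)
print("t %.2f"%o["time_s"],p.round(1),o["tool_rot"].round(2),"w %.4f gf %.1f"%(o["grip_width"],o["grasp_force"]),"F",o["force"].round(1))
for a in sys.argv[1:]:
    a=list(map(float,a.split(",")));step=a[4] if len(a)>4 else 30
    g=R.from_euler("xyz",[180,0,a[3]],degrees=True);r=(q.inv()*g).as_rotvec();n=int(np.ceil(np.linalg.norm(r)/.1-.05))
    s=g.inv().apply(np.array(a[:3])-p);k=int(np.ceil(np.linalg.norm(s)/step-.05))
    print("turn",n,"x",(r/max(n,1)).round(4)," shift",k,"x",(s/max(k,1)).round(1),"tot",s.round(1))
    p=np.array(a[:3]);q=g
E
python3 w.py 426,-291,130,-4.7 426,-291,47,-4.7
```

```text
t 0.10 [ 152.3 -631.4  243.6] [-1.799e+02  1.000e-02  1.357e+01] w 0.0872 gf 0.0 F [ 0.2 -0.1  0.1]
turn 4 x [-0.0004  0.0001  0.0797]  shift 15 x [ 16.3 -24.1   7.6] tot [ 244.9 -361.7  113.6]
turn 0 x [0. 0. 0.]  shift 3 x [ 0.  -0.  27.7] tot [ 0. -0. 83.]
```

Request:
drive_tool:
  moves:
    - [[0,0,0],[0,0,0.08],0]
    - [[0,0,0],[0,0,0.08],0]
    - [[0,0,0],[0,0,0.08],0]
    - [[0,0,0],[0,0,0.08],0]
    - [[30,-45,14],[0,0,0],0]
    - [[30,-45,14],[0,0,0],0]
    - [[30,-45,14],[0,0,0],0]
    - [[30,-45,14],[0,0,0],0]
    - [[30,-45,14],[0,0,0],0]
    - [[30,-45,14],[0,0,0],0]
    - [[30,-45,14],[0,0,0],0]
    - [[30,-45,14],[0,0,0],0]
  newtons: 20

```text
time_s: 1.1
tool_pos: [0.3538, -0.3773, 0.1604]
tool_rot: [180.0, 0.0, -4.8]
force: [0.3, -0.2, -0.5]
grip_width: 0.087
grasp_force: 0.0
```

```bash
python3 w.py 426,-291,130,-4.7 426,-291,47,-4.7
```

```text
t 1.10 [ 353.8 -377.3  160.4] [ 1.7999e+02  2.0000e-02 -4.7800e+00] w 0.0870 gf 0.0 F [ 0.3 -0.2 -0.5]
turn 0 x [ 0.0001  0.0003 -0.0014]  shift 4 x [ 16.2 -23.    7.6] tot [ 64.9 -91.9  30.4]
turn 0 x [0. 0. 0.]  shift 3 x [ 0.  -0.  27.7] tot [ 0. -0. 83.]
```

Request:
drive_tool:
  moves:
    - [[16.2,-23,7.6],[0,0,0],0]
    - [[16.2,-23,7.6],[0,0,0],0]
    - [[16.2,-23,7.6],[0,0,0],0]
    - [[16.2,-23,7.6],[0,0,0],0]
    - [[0,0,0],[0,0,0],0]
    - [[0,0,0],[0,0,0],0]

```text
time_s: 1.6
tool_pos: [0.4259, -0.2909, 0.1298]
tool_rot: [-179.9, 0.1, -4.5]
force: [-0.6, -0.5, 0.6]
grip_width: 0.0867
grasp_force: 0.0
```

```bash
python3 - <<'E'
from h import *
for n in("top","side"):
    p,d=shot(n,n+"1");np.save(n+"1.npy",d)
a=cv2.imread("pics/side1.png")[80:240,240:440];cv2.imwrite("pics/c1.png",cv2.resize(a,None,fx=3,fy=3,interpolation=2))
E
python3 w.py 426,-291,130,-4.7 426,-291,47,-4.7
```

```text
t 1.70 [ 424.7 -293.7  130.5] [ 1.7997e+02  4.0000e-02 -4.8100e+00] w 0.0872 gf 0.0 F [-1.   0.   0.3]
turn 0 x [ 0.0005  0.0008 -0.0019]  shift 1 x [ 1.1 -2.8  0.5] tot [ 1.1 -2.8  0.5]
turn 0 x [0. 0. 0.]  shift 3 x [ 0.  -0.  27.7] tot [ 0. -0. 83.]
```

View pics/c1.png

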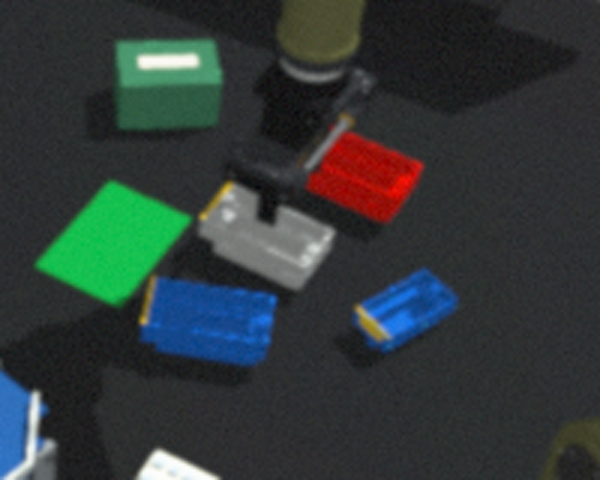

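Request:
drive_tool:
  moves:
    - [[0,-1,28],[0,0,0],0]
    - [[0,0,28],[0,0,0],0]
    - [[0,0,27],[0,0,0],0]
    - [[0,0,0],[0,0,0],0]
    - [[0,0,0],[0,0,0],0.4]
    - [[0,0,0],[0,0,0],0.4]
    - [[0,0,0],[0,0,0],0.4]
    - [[0,0,0],[0,0,0],0.4]
    - [[0,0,0],[0,0,0],0.4]
    - [[0,0,0],[0,0,0],0.4]
  newtons: 20

```text
time_s: 2.53
tool_pos: [0.4265, -0.2927, 0.0494]
tool_rot: [179.9, -0.1, -4.8]
force: [-2.0, 0.8, 6.2]
grip_width: 0.0658
grasp_force: 20.0
```

```bash
python3 w.py 426,-291,190,-4.7 502,-170,190,75.6
```

```text
t 2.53 [ 426.5 -292.7   49.4] [ 1.799e+02 -1.400e-01 -4.770e+00] w 0.0658 gf 20.0 F [-2.   0.8  6.2]
turn 0 x [ 0.0018 -0.0024 -0.0013]  shift 5 x [ -0.1  -0.3 -28.1] tot [  -0.6   -1.6 -140.6]
turn 14 x [ 0.      0.     -0.1001]  shift 5 x [27.2  8.7  0. ] tot [136.1  43.5   0. ]
```

Request:
drive_tool:
  moves:
    - [[0,0,-15],[0,0,0],0.4]
    - [[0,0,-30],[0,0,0],0.4]
    - [[0,0,-30],[0,0,0],0.4]
    - [[0,0,-15],[0,0,-0.05],0.4]
    - [[0,0,0],[0,0,-0.1],0.4]
    - [[0,0,0],[0,0,-0.1],0.4]
    - [[0,0,0],[0,0,-0.1],0.4]
    - [[0,0,0],[0,0,-0.1],0.4]
    - [[0,0,0],[0,0,-0.1],0.4]
    - [[0,0,0],[0,0,-0.1],0.4]
    - [[0,0,0],[0,0,-0.1],0.4]
    - [[0,0,0],[0,0,-0.1],0.4]
  newtons: 30

```text
time_s: 3.53
tool_pos: [0.4253, -0.2918, 0.1377]
tool_rot: [180.0, 0.0, 44.2]
force: [0.4, 0.2, -2.0]
grip_width: 0.0656
grasp_force: 30.0
```

```bash
python3 w.py 525.6,-77.2,145,75.6 525.6,-77.2,51,75.6
```

```text
t 3.53 [ 425.3 -291.8  137.7] [1.7999e+02 2.0000e-02 4.4230e+01] w 0.0656 gf 30.0 F [ 0.4  0.2 -2. ]
turn 6 x [ 0.      0.0001 -0.0913]  shift 8 x [29.1  5.5 -0.9] tot [232.8  43.8  -7.3]
turn 0 x [0. 0. 0.]  shift 4 x [-0.  -0.  23.5] tot [-0. -0. 94.]
```

Request:
drive_tool:
  moves:
    - [[0,0,0],[0,0,-0.1],0.4]
    - [[0,0,0],[0,0,-0.1],0.4]
    - [[0,0,0],[0,0,-0.1],0.4]
    - [[0,0,0],[0,0,-0.1],0.4]
    - [[0,0,0],[0,0,-0.1],0.4]
    - [[15,3,0],[0,0,-0.047],0.4]
    - [[30,6,0],[0,0,0],0.4]
    - [[35,6,0],[0,0,0],0.4]
    - [[35,6,0],[0,0,0],0.4]
    - [[35,6,0],[0,0,0],0.4]
    - [[35,6,0],[0,0,0],0.4]
    - [[30,6,0],[0,0,0],0.4]

```text
time_s: 4.53
tool_pos: [0.5191, -0.0904, 0.138]
tool_rot: [180.0, -0.0, 75.4]
force: [0.8, 0.7, -2.2]
grip_width: 0.0657
grasp_force: 30.0
```

```bash
python3 w.py 525.6,-77.2,145,75.6 525.6,-77.2,51,75.6
python3 - <<'E'
from h import *
for n in("top","side"):
    p,d=shot(n,n+"2");np.save(n+"2.npy",d)
E
```

```text
t 4.53 [519.1 -90.4 138. ] [ 1.7997e+02 -3.0000e-02  7.5360e+01] w 0.0657 gf 30.0 F [ 0.8  0.7 -2.2]
turn 0 x [ 0.0006 -0.0006 -0.0041]  shift 1 x [14.4  3.  -7. ] tot [14.4  3.  -7. ]
turn 0 x [0. 0. 0.]  shift 4 x [-0.  -0.  23.5] tot [-0. -0. 94.]
```

Request:
drive_tool:
  moves:
    - [[14,3,0],[0,0,0],0.4]
    - [[0,0,25],[0,0,0],0.4]
    - [[0,0,25],[0,0,0],0.4]
    - [[0,0,20],[0,0,0],0.4]
    - [[0,0,12],[0,0,0],0.4]
    - [[0,0,5],[0,0,0],0.4]
    - [[0,0,0],[0,0,0],0.4]
    - [[0,0,0],[0,0,0],0.4]

```text
time_s: 5.3
tool_pos: [0.5283, -0.0847, 0.0534]
tool_rot: [179.5, 0.1, 75.1]
force: [1.0, -5.1, 8.8]
grip_width: 0.0659
grasp_force: 30.0
```

```bash
python3 - <<'E'
from h import *
for n in("top","side"):
    p,d=shot(n,n+"3");np.save(n+"3.npy",d);C=cloud(n,d);H,S,V=hsv(p)
    ye=(H>18)&(H<38)&(S>80)&(V>90)
    try: print(n,'yel',zrect(n,ye,C,.035,.07,.054,(.4,.7,-.1,.1)))
    except Exception as e: print(e)
    print(n,'grey',zrect(n,(S<50)&(V>60)|ye,C,.043,.066,.054,(.45,.62,-.16,.03)))
a=cv2.imread("pics/side3.png")[130:290,140:340];cv2.imwrite("pics/c3.png",cv2.resize(a,None,fx=3,fy=3,interpolation=2))
E
python3 w.py 543,-9.4,51,75.6
```

```text
top yel (array([548.7,  -4.2,   0. ,   0. ,   0. ]), array([548.7,  -4.2,  54. ]), 1)
top grey (array([542.5, -25.5,  66.9,  44.3, -13.7]), array([543. , -18.2,  54. ]), 51)
side yel (array([550.6,  -1. ,  64.6,  10.2, -15.7]), array([549.9,  -0.9,  54. ]), 52)
side grey (array([538.2, -53.4, 119.4,  80.4,  80.7]), array([544.7, -46.5,  54. ]), 249)
t 5.40 [528.2 -84.4  53.4] [1.7953e+02 1.3000e-01 7.5100e+01] w 0.0660 gf 30.0 F [ 1.8 -4.9  8.6]
turn 1 x [ 0.0081  0.0024 -0.0087]  shift 3 x [25.4 -1.5  0.8] tot [76.3 -4.4  2.4]
```

View pics/c3.png

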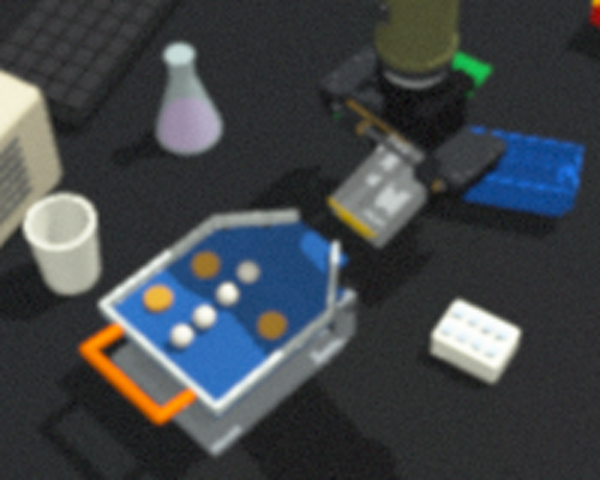

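Request:
drive_tool:
  moves:
    - [[0,0,-12],[0,0,0],0.4]
    - [[0,0,-12],[0,0,0],0.4]
    - [[16,-1,0],[0.008,0.002,-0.008],0.4]
    - [[16,-1,0],[0,0,0],0.4]
    - [[16,-1,0],[0,0,0],0.4]
    - [[0,0,0],[0,0,0],0.4]
    - [[0,0,8],[0,0,0],0.4]
    - [[0,0,8],[0,0,0],0.4]
    - [[0,0,5],[0,0,0],0.4]
    - [[0,0,0],[0,0,0],0.4]
    - [[0,0,0],[0,0,0],0.4]

```text
time_s: 6.32
tool_pos: [0.5333, -0.0349, 0.053]
tool_rot: [-179.5, -0.1, 75.6]
force: [-0.3, 0.4, -1.6]
grip_width: 0.0658
grasp_force: 30.0
```

```bash
python3 - <<'E'
from h import *
for n in("top","side"):
    p,d=shot(n,n+"4");C=cloud(n,d);H,S,V=hsv(p)
    ye=(H>18)&(H<38)&(S>80)&(V>90);bl=(H>95)&(H<130)&(S>110)&(V>50)
    print(n,'yel',zrect(n,ye,C,.035,.07,.054,(.4,.7,-.1,.1)),'blue',zrect(n,bl|ye,C,.043,.066,.054,(.34,.56,-.24,-.08)))
E
python3 w.py 543,-9.4,51,75.6
```

```text
top yel (array([0., 0., 0., 0., 0.]), array([nan, nan, nan]), 0) blue (array([ 433.3, -175.1,  127. ,   45. ,    8.7]), array([ 426.2, -178.1,   54. ]), 62)
side yel (array([523.5,  55.8,   2.9,   0. ,  29.8]), array([523.5,  55.8,  54. ]), 2) blue (array([ 434.3, -148.5,  130. ,   76.2,   19. ]), array([ 428. , -154.5,   54. ]), 253)
t 6.42 [533.6 -34.4  53.3] [-1.7951e+02 -1.2000e-01  7.5690e+01] w 0.0659 gf 30.0 F [-0.4  0.7 -1.1]
turn 1 x [-0.0085 -0.0021  0.0016]  shift 1 x [26.5  2.9  2.3] tot [26.5  2.9  2.3]h.py:32: RuntimeWarning: Mean of empty slice.
  v,u=np.nonzero(k);P=onz(n,np.c_[u,v],z);return rect(P),(P.mean(0)*1000).round(1),len(u)
  ret = um.true_divide(
```

Request:
drive_tool:
  moves:
    - [[0,2.9,2],[-0.008,-0.002,0.002],0.4]
    - [[7,0,0],[0,0,0],0.4]
    - [[7,0,0],[0,0,0],0.4]
    - [[7,0,0],[0,0,0],0.4]
    - [[5.5,0,0],[0,0,0],0.4]
    - [[0,0,0],[0,0,0],0.4]
    - [[0,0,1],[0,0,0],0.4]
    - [[0,0,1],[0,0,0],0.4]
    - [[0,0,0],[0,0,0],0.4]

```text
time_s: 7.17
tool_pos: [0.5436, -0.0084, 0.0501]
tool_rot: [180.0, -0.1, 75.6]
force: [-0.2, 0.3, 4.6]
grip_width: 0.066
grasp_force: 30.0
```

```bash
python3 - <<'E'
from h import *
for n in("top","side"):
    p,d=shot(n,n+"5")
a=cv2.imread("pics/side5.png")[130:290,140:340];b=cv2.imread("pics/top5.png")[140:260,180:330]
a=cv2.resize(a,(600,480),interpolation=2);cv2.imwrite("pics/c5.png",a)
E
python3 w.py 543,-9.4,51,75.6
```

```text
t 7.27 [543.6  -8.4  50.1] [ 1.7997e+02 -7.0000e-02  7.5630e+01] w 0.0656 gf 30.0 F [-0.6  0.8  5. ]
turn 0 x [ 0.0005 -0.0012  0.0005]  shift 0 x [-1.1 -0.3 -0.9] tot [-1.1 -0.3 -0.9]
```

View pics/c5.png

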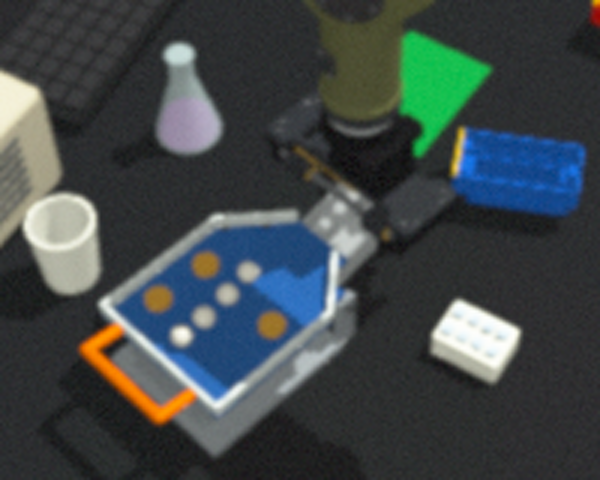

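Request:
drive_tool:
  moves:
    - [[0,0,0],[0,0,0],0]
    - [[0,0,0],[0,0,0],0]
    - [[0,0,0],[0,0,0],0]
    - [[0,0,0],[0,0,0],0]
    - [[0,0,-15],[0,0,0],0]
    - [[0,0,-30],[0,0,0],0]
    - [[0,0,-30],[0,0,0],0]
    - [[0,0,-30],[0,0,0],0.2]
    - [[0,0,-30],[0,0,0],0.4]
    - [[-30,0,-20],[0,0,0],0.6]
    - [[-30,0,0],[0,0,0],0.65]
    - [[-30,0,0],[0,0,0],0.65]

```text
time_s: 8.27
tool_pos: [0.5215, -0.0971, 0.2065]
tool_rot: [179.8, 0.0, 75.7]
force: [-0.8, -0.2, -0.4]
grip_width: 0.0617
grasp_force: 0.0
```

```bash
python3 - <<'E'
from h import *
for n in("top","side"):
    p,d=shot(n,n+"6");C=cloud(n,d);H,S,V=hsv(p)
    ye=(H>18)&(H<38)&(S>80)&(V>90);gy=(S<50)&(V>60)
    print(n,'grey',zrect(n,gy,C,.043,.062,.054,(.48,.62,-.08,.05)))
a=cv2.imread("pics/side6.png")[130:290,140:340];b=cv2.imread("pics/top6.png")[140:260,180:330]
cv2.imwrite("pics/c6.png",np.hstack([cv2.resize(a,(400,320),interpolation=2),cv2.resize(b,(400,320),interpolation=2)]))
E
python3 w.py 619,286.2,180,-14.4 619,286.2,93,-14.4
```

```text
top grey (array([541.6,  -6.6, 118.4,  67.3,  75.6]), array([543.4, -15.4,  54. ]), 86)
side grey (array([540.3,  -9.5, 110.8,  73.1,  75.4]), array([536.6, -21.6,  54. ]), 191)
t 8.37 [ 519.3 -103.   204.5] [-179.99    0.22   75.11] w 0.0537 gf 0.0 F [-0.6 -1.2  0.4]
turn 16 x [0.0002 0.0002 0.0976]  shift 14 x [ -0.  -28.7   1.8] tot [-2.000e-01 -4.018e+02  2.450e+01]
turn 0 x [0. 0. 0.]  shift 3 x [ 0. -0. 29.] tot [ 0. -0. 87.]
```

View pics/c6.png

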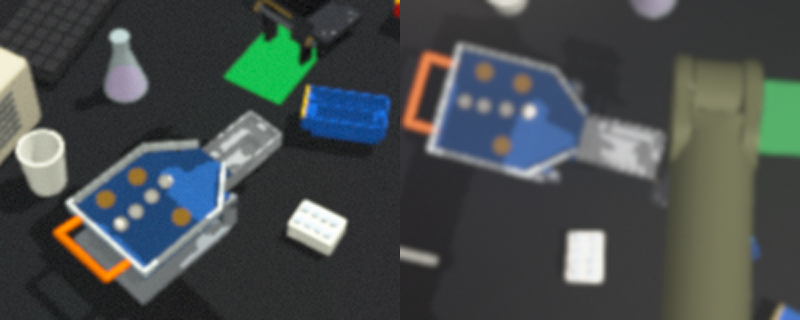

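```bash
python3 w.py 619,286.2,180,165.6 619,286.2,93,165.6; python3 -c "
from cell import env;print(env.get_obs()['qpos'].round())"
```

```text
t 8.37 [ 519.3 -103.   204.5] [-179.99    0.22   75.11] w 0.0537 gf 0.0 F [-0.6 -1.2  0.4]
turn 16 x [-0.0002  0.0002 -0.0987]  shift 14 x [ 0.  28.7  1.8] tot [2.000e-01 4.018e+02 2.450e+01]
turn 0 x [0. 0. 0.]  shift 3 x [ 0. -0. 29.] tot [ 0. -0. 87.]
[ 40.   7. -34. 102.   5.  72. -10.]
```

Request:
drive_tool:
  moves:
    - [[0,0,0],[0,0,-0.11],0.65]
    - [[0,0,0],[0,0,-0.11],0.65]
    - [[0,0,0],[0,0,-0.11],0.65]
    - [[0,0,0],[0,0,-0.11],0.65]
    - [[0,0,0],[0,0,-0.11],0.65]
    - [[0,0,0],[0,0,-0.11],0.65]
    - [[0,0,0],[0,0,-0.11],0.65]
    - [[0,0,0],[0,0,-0.11],0.65]
    - [[0,0,0],[0,0,-0.11],0.65]
    - [[0,0,0],[0,0,-0.11],0.65]
    - [[0,0,0],[0,0,-0.11],0.65]
    - [[0,0,0],[0,0,-0.11],0.65]

```text
time_s: 9.37
tool_pos: [0.5207, -0.0957, 0.2043]
tool_rot: [180.0, -0.0, 151.6]
force: [0.6, -0.3, 0.5]
grip_width: 0.0305
grasp_force: 0.0
```

Request:
drive_tool:
  moves:
    - [[0,0,0],[0,0,-0.11],0.65]
    - [[0,0,0],[0,0,-0.11],0.65]
    - [[0,0,0],[0,0,-0.04],0.65]
    - [[0,20,0],[0,0,0],0.65]
    - [[0,35,0],[0,0,0],0.65]
    - [[0,35,0],[0,0,0],0.65]
    - [[0,35,0],[0,0,0],0.65]
    - [[0,35,0],[0,0,0],0.65]
    - [[0,35,0],[0,0,0],0.65]
    - [[0,35,0],[0,0,0],0.65]
    - [[0,35,0],[0,0,0],0.65]
    - [[0,35,0],[0,0,0],0.65]

```text
time_s: 10.37
tool_pos: [0.5926, 0.1969, 0.2042]
tool_rot: [-180.0, -0.0, 166.1]
force: [1.1, -0.6, 0.4]
grip_width: 0.0303
grasp_force: 0.0
```

```bash
python3 w.py 619,286.2,160,165.6 619,286.2,93,165.6
```

```text
t 10.37 [592.6 196.9 204.2] [-1.7999e+02 -4.0000e-02  1.6614e+02] w 0.0303 gf 0.0 F [ 1.1 -0.6  0.4]
turn 1 x [-0.0002 -0.0007  0.0095]  shift 4 x [-0.8 23.3 11. ] tot [-3.4 93.1 44.2]
turn 0 x [0. 0. 0.]  shift 3 x [ 0.  -0.  22.3] tot [ 0. -0. 67.]
```

Request:
drive_tool:
  moves:
    - [[-0.8,23.3,11],[0,0,0.009],0.65]
    - [[-0.8,23.3,11],[0,0,0],0.65]
    - [[-0.8,23.3,11],[0,0,0],0.65]
    - [[-0.8,23.3,11],[0,0,0],0.65]
    - [[0,0,0],[0,0,0],0.65]
    - [[0,0,0],[0,0,0],0.65]

```text
time_s: 10.87
tool_pos: [0.6172, 0.2864, 0.1591]
tool_rot: [-180.0, -0.2, 165.8]
force: [-0.7, -0.3, -0.3]
grip_width: 0.0305
grasp_force: 0.0
```

```bash
python3 w.py 619,286.2,160,165.6 619,286.2,93,165.6;python3 - <<'E'
from h import *
p,d=shot("side","side7");a=p[170:330,100:300];b,_=shot("top","top7");b=b[130:250,150:300]
cv2.imwrite("pics/c7.png",np.hstack([cv2.resize(a,(400,320),interpolation=2),cv2.resize(b,(400,320),interpolation=2)]))
E
```

```text
t 10.87 [617.2 286.4 159.1] [-1.7997e+02 -1.7000e-01  1.6582e+02] w 0.0305 gf 0.0 F [-0.7 -0.3 -0.3]
turn 0 x [-0.0006 -0.0031  0.0038]  shift 1 x [-1.8  0.3 -0.9] tot [-1.8  0.3 -0.9]
turn 0 x [0. 0. 0.]  shift 3 x [ 0.  -0.  22.3] tot [ 0. -0. 67.]
```

View pics/c7.png

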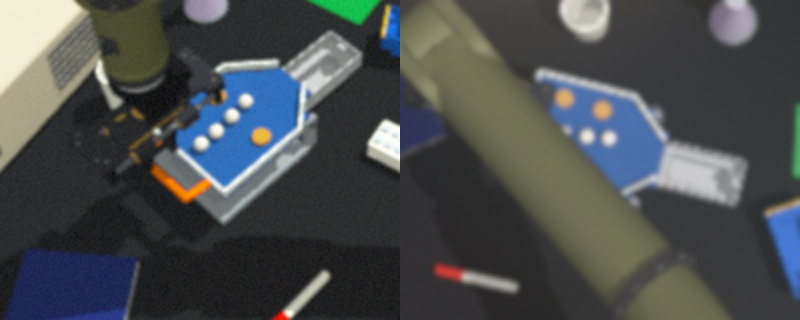

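Request:
drive_tool:
  moves:
    - [[0,0,22],[0,0,0],0.65]
    - [[0,0,22],[0,0,0],0.65]
    - [[0,0,15],[0,0,0],0.65]
    - [[0,0,7],[0,0,0],0.65]
    - [[0,0,0],[0,0,0],0.65]
    - [[0,0,0],[0,0,0],0.9]
    - [[0,0,0],[0,0,0],0.9]
    - [[0,0,0],[0,0,0],0.9]
    - [[0,0,0],[0,0,0],0.9]
    - [[0,0,0],[0,0,0],0.9]
  newtons: 12

```text
time_s: 11.8
tool_pos: [0.62, 0.2872, 0.0962]
tool_rot: [179.7, 0.2, 165.7]
force: [3.0, 5.6, -1.5]
grip_width: 0.0114
grasp_force: 12.0
```

```bash
python3 w.py; python3 -c "
import numpy as np
r=225.9;a0=np.arctan2(20,225)
for t in np.arange(0,.46,.02): print(round(t,2), round(r*(np.cos(a0)-np.cos(a0+t)),1), round(r*(np.sin(a0+t)-np.sin(a0)),1))"
```

```text
t 11.80 [620.  287.2  96.2] [1.7966e+02 1.7000e-01 1.6569e+02] w 0.0114 gf 12.0 F [ 3.   5.6 -1.5]
0.0 0.0 0.0
0.02 0.4 4.5
0.04 1.0 9.0
0.06 1.6 13.5
0.08 2.3 17.9
0.1 3.1 22.4
0.12 4.0 26.8
0.14 5.0 31.2
0.16 6.1 35.6
0.18 7.2 40.0
0.2 8.5 44.3
0.22 9.8 48.6
0.24 11.2 52.9
0.26 12.7 57.2
0.28 14.3 61.4
0.3 16.0 65.6
0.32 17.7 69.8
0.34 19.6 73.9
0.36 21.5 78.0
0.38 23.5 82.0
0.4 25.6 86.0
0.42 27.7 90.0
0.44 30.0 93.9
```

Request:
drive_tool:
  moves:
    - [[0,-0.3,-4.5],[0,0,0],0.9]
    - [[0,-0.6,-4.5],[0,0,0],0.9]
    - [[0,-0.6,-4.5],[0,0,0],0.9]
    - [[0,-0.7,-4.4],[0,0,0],0.9]
    - [[0,-0.8,-4.5],[0,0,0],0.9]
    - [[0,-0.9,-4.4],[0,0,0],0.9]
    - [[0,-0.5,-2.2],[0,0,0],0.9]
    - [[0,-0.5,-2.2],[0,0,0],0.9]
    - [[0,0,0],[0,0,0],0.9]
    - [[0,0,0],[0,0,0],0.9]
    - [[0,0,0],[0,0,0],0.9]
    - [[0,0,0],[0,0,0],0.9]
  newtons: 15

```text
time_s: 12.8
tool_pos: [0.6187, 0.2826, 0.1273]
tool_rot: [179.7, 0.2, 165.7]
force: [4.0, 6.4, -2.0]
grip_width: 0.0117
grasp_force: 15.0
```

```bash
cat > look.py <<'E'
from h import *
import sys
k=sys.argv[1]
p,d=shot("side","side"+k);np.save(f"side{k}.npy",d);C=cloud("side",d);H,S,V=hsv(p)
W=(C[...,0]>.4)&(C[...,0]<.75)&(C[...,1]>-.15)&(C[...,1]<.3)
for nm,m in dict(white=(S<45)&(V>150),orange=(H>5)&(H<25)&(S>120)&(V>80)).items():
    for q,a,c in comps(m&W,12):
        if a<90:
            m_=np.median(C[q],0)*1000;x=m_[:2]-[584.1,150.5];print(nm,a,c.round(1),m_.round(),"st",np.round([x@[.249,.969],x@[-.969,.249]]))
E
python3 look.py 8; python3 w.py
```

```text
white 19 [270.3 192.7] [534. -58.  50.] st [-215.   -3.]
white 33 [232.6 214.4] [570. 101.  98.] st [-51.   1.]
white 36 [225.7 219.4] [576. 129. 103.] st [-23.   3.]
orange 19 [170.6 232.6] [625. 295. 210.] st [150.  -4.]
orange 48 [230.6 235.1] [537. 164.  98.] st [ 1. 49.]
t 12.85 [618.7 282.6 127.2] [1.7966e+02 1.7000e-01 1.6569e+02] w 0.0115 gf 15.0 F [ 2.7  4.9 -1.3]
```

Request:
drive_tool:
  moves:
    - [[0,0,0],[0,0,0],0.9]
    - [[0,0,0],[0,0,0],0.9]
    - [[0,0,0],[0,0,0],0.9]
    - [[0,0,0],[0,0,0],0.9]
    - [[0,0,0],[0,0,0],0.9]
    - [[0,0,0],[0,0,0],0.9]
    - [[0,-0.8,-4.4],[0,0,0],0.9]
    - [[0,-0.8,-4.4],[0,0,0],0.9]
    - [[0,-0.9,-4.4],[0,0,0],0.9]
    - [[0,0,0],[0,0,0],0.9]
    - [[0,0,0],[0,0,0],0.9]
    - [[0,0,0],[0,0,0],0.9]

```text
time_s: 13.85
tool_pos: [0.6179, 0.2794, 0.1401]
tool_rot: [179.7, 0.1, 165.7]
force: [4.4, 4.7, -0.5]
grip_width: 0.0108
grasp_force: 15.0
```

Request:
drive_tool:
  moves:
    - [[0,0,0],[0,0,0],0.9]
    - [[0,0,0],[0,0,0],0.9]
    - [[0,0,0],[0,0,0],0.9]
    - [[0,0,0],[0,0,0],0.9]
    - [[0,0,0],[0,0,0],0.9]
    - [[0,0,0],[0,0,0],0.9]
    - [[0,0,0],[0,0,0],0.9]
    - [[0,0,0],[0,0,0],0.9]
    - [[0,0,0],[0,0,0],0.9]
    - [[0,0,0],[0,0,0],0.9]
    - [[0,0,0],[0,0,0],0.9]
    - [[0,0,0],[0,0,0],0.9]

```text
time_s: 14.85
tool_pos: [0.6179, 0.2795, 0.14]
tool_rot: [179.7, 0.1, 165.7]
force: [4.1, 5.4, -0.5]
grip_width: 0.0115
grasp_force: 15.0
```

```bash
python3 look.py 9; python3 w.py;python3 - <<'E'
from h import *
p=cv2.imread("pics/side9.png");a=p[160:320,120:320];b,_=shot("top","top9");b=b[130:250,150:300]
cv2.imwrite("pics/c9.png",np.hstack([cv2.resize(a,(400,320),interpolation=2),cv2.resize(b,(400,320),interpolation=2)]))
E
```

```text
white 19 [270.6 192.7] [533. -59.  50.] st [-216.   -2.]
orange 19 [171.2 229. ] [622. 292. 224.] st [146.  -1.]
orange 46 [230.7 233.9] [538. 162. 101.] st [-0. 48.]
t 14.90 [617.9 279.4 140. ] [1.7974e+02 1.4000e-01 1.6568e+02] w 0.0116 gf 15.0 F [ 4.5  5.1 -0.9]
```

View pics/c9.png

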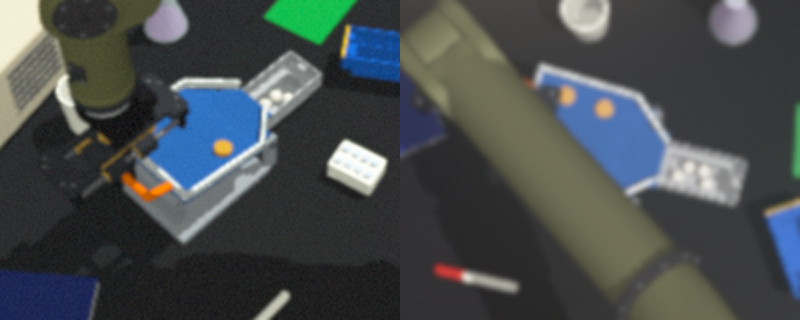

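Request:
drive_tool:
  moves:
    - [[0,0.9,4.4],[0,0,0],0.9]
    - [[0,0.8,4.4],[0,0,0],0.9]
    - [[0,0.8,4.4],[0,0,0],0.9]
    - [[0,0.7,4.4],[0,0,0],0.9]
    - [[0,0.7,4.4],[0,0,0],0.9]
    - [[0,0.7,4.4],[0,0,0],0.9]
    - [[0,0.7,4.4],[0,0,0],0.9]
    - [[0,0.6,4.4],[0,0,0],0.9]
    - [[0,0.6,4.4],[0,0,0],0.9]
    - [[0,0.5,4.2],[0,0,0],0.9]
    - [[0,0,0],[0,0,0],0.9]
    - [[0,0,0],[0,0,0],0.9]

```text
time_s: 15.95
tool_pos: [0.6199, 0.2872, 0.0963]
tool_rot: [179.6, 0.2, 165.7]
force: [4.4, 6.8, -1.7]
grip_width: 0.0113
grasp_force: 15.0
```

Request:
drive_tool:
  moves:
    - [[0,0,0],[0,0,0],0.65]
    - [[0,0,0],[0,0,0],0.65]
    - [[0,0,0],[0,0,0],0.65]
    - [[0,0,0],[0,0,0],0.65]
    - [[0,0,0],[0,0,0],0.65]
    - [[0,0,-10],[0,0,0],0.65]
    - [[0,0,-20],[0,0,0],0.65]
    - [[0,0,-30],[0,0,0],0.65]
    - [[0,0,-30],[0,0,0],0.65]

```text
time_s: 16.7
tool_pos: [0.6179, 0.2836, 0.1861]
tool_rot: [-179.9, -0.1, 165.6]
force: [0.7, -0.6, 0.2]
grip_width: 0.0303
grasp_force: 0.0
```

Request:
drive_tool:
  moves:
    - [[-10,-35,-10],[0,0,0.05],0.5]
    - [[-10,-35,0],[0,0,0.1],0.5]
    - [[-20,-30,0],[0,0,0.1],0.5]
    - [[-30,-20,0],[0,0,0.1],0.5]
    - [[-35,-5,0],[0,0,0.1],0.5]
    - [[-35,0,0],[0,0,0.1],0.5]
    - [[0,0,0],[0,0,0],0.5]

```text
time_s: 17.28
tool_pos: [0.6996, 0.0878, 0.1951]
tool_rot: [-179.9, 0.3, 133.3]
force: [-1.7, -2.4, -0.8]
grip_width: 0.0434
grasp_force: 0.0
```

```bash
python3 w.py;python3 look.py 10
python3 - <<'E'
from h import *
p=cv2.imread("pics/side10.png");a=p[160:320,120:320];b,_=shot("top","top10");b=b[130:250,150:300]
cv2.imwrite("pics/c10.png",np.hstack([cv2.resize(a,(400,320),interpolation=2),cv2.resize(b,(400,320),interpolation=2)]))
E
```

```text
t 17.28 [699.6  87.8 195.1] [-179.92    0.32  133.27] w 0.0434 gf 0.0 F [-1.7 -2.4 -0.8]
white 16 [270.4 192.7] [533. -59.  50.] st [-215.   -2.]
white 37 [192.9 248.9] [606. 249.  92.] st [101.   3.]
orange 52 [181.9 160.8] [706. 126. 271.] st [   7. -124.]
orange 44 [208.  217.9] [630. 139.  85.] st [ -0. -47.]
orange 47 [192.3 229.1] [647. 192.  85.] st [ 56. -51.]
orange 50 [230.1 238. ] [538. 166.  87.] st [ 4. 49.]
```

View pics/c10.png

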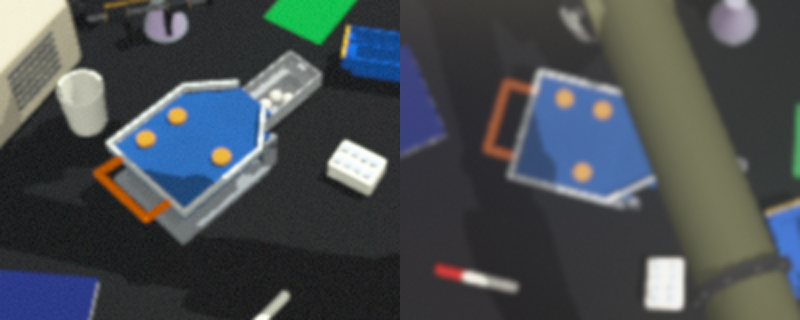

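```bash
cat > discs.py <<'E'
from h import *
import sys
k=sys.argv[1]
for n in("side","top"):
    p,d=shot(n,n+k);C=cloud(n,d);H,S,V=hsv(p)
    m=(H>5)&(H<25)&(S>(100 if n=="side" else 60))&(V>70);cx=onz(n,np.c_[[a.ravel() for a in np.mgrid[:384,:512][::-1]]].T,.086).reshape(384,512,3)
    s=(cx[...,:2]-[.5841,.1505])@np.array([[.249,-.969],[.969,.249]])
    W=(s[...,0]>-.09)&(s[...,0]<.088)&(abs(s[...,1])<.072)
    for q,a,c in comps(m&W,9):
        if a<120:
            P=onz(n,c,.086)[0]*1000;print(n,a,c.round(1),"z",(np.median(C[q],0)[2]*1000).round(),"xy",P[:2].round(1),"st",(s[int(round(c[1])),int(round(c[0]))]*1000).round())
    ye=(H>18)&(H<38)&(S>80)&(V>90);bl=(H>95)&(H<130)&(S>110)&(V>50);bb=(.34,.56,-.24,-.06)
    try: print('blue',zrect(n,bl|ye,C,.043,.066,.054,bb),'ye',zrect(n,ye,C,.035,.068,.054,bb)[1])
    except Exception as e: print(e)
E
python3 discs.py 11 2>/dev/null; python3 w.py
```

```text
side 50 [208.1 217.9] z 86.0 xy [629.  138.8] st [  0. -46.]
side 53 [192.  229.2] z 86.0 xy [646.4 193.9] st [ 57. -50.]
side 55 [230.1 237.9] z 86.0 xy [538.3 165.6] st [ 4. 48.]
blue (array([ 434.2, -148.2,  130. ,   76.6,   19. ]), array([ 434.1, -149.1,   54. ]), 294) ye [ 497.1 -137.7   54. ]
top 28 [211.2 166.5] z 85.0 xy [646.4 192.3] st [ 57. -52.]
top 29 [225.4 170.7] z 86.0 xy [630.1 137.3] st [ -0. -46.]
top 28 [217.6 194.2] z 86.0 xy [538.7 165.6] st [ 2. 47.]
blue (array([ 430.2, -155.1,  124.3,   66.4,   19.4]), array([ 428. , -159.2,   54. ]), 92) ye [nan nan nan]
t 17.48 [694.3  99.  195.7] [ 1.7998e+02 -7.0000e-02  1.3425e+02] w 0.0432 gf 0.0 F [-0.1  1.3 -0.1]
```

```bash
python3 w.py 629.5,138,160,165.6 629.5,138,102,165.6 629.5,138,170,165.6 432,-152,170,109.2 432,-152,45,109.2 432,-152,170,109.2 645.9,190,170,165.6
```

```text
t 17.48 [694.3  99.  195.7] [ 1.7998e+02 -7.0000e-02  1.3425e+02] w 0.0432 gf 0.0 F [-0.1  1.3 -0.1]
turn 6 x [ 0.0001 -0.0002 -0.0912]  shift 3 x [24.1  7.2 11.9] tot [72.4 21.6 35.7]
turn 0 x [0. 0. 0.]  shift 2 x [ 0. -0. 29.] tot [ 0. -0. 58.]
turn 0 x [0. 0. 0.]  shift 3 x [  0.    0.  -22.7] tot [  0.   0. -68.]
turn 10 x [ 0.     -0.      0.0984]  shift 12 x [-17.4 -23.5  -0. ] tot [-208.9 -281.9   -0. ]
turn 0 x [0. 0. 0.]  shift 5 x [ 0. -0. 25.] tot [  0.  -0. 125.]
turn 0 x [0. 0. 0.]  shift 5 x [  0.   0. -25.] tot [   0.    0. -125.]
turn 10 x [ 0.      0.     -0.0984]  shift 14 x [-8.7 27.5  0. ] tot [-122.1  384.5    0. ]
```

Request:
drive_tool:
  moves:
    - [[0,0,0],[0,0,-0.091],0.55]
    - [[0,0,0],[0,0,-0.091],0.55]
    - [[0,0,0],[0,0,-0.091],0.55]
    - [[0,0,0],[0,0,-0.091],0.55]
    - [[0,0,0],[0,0,-0.091],0.55]
    - [[0,0,0],[0,0,-0.091],0.55]
    - [[24,7,12],[0,0,0],0.55]
    - [[24,7,12],[0,0,0],0.55]
    - [[24,7,12],[0,0,0],0.55]
    - [[0,0,0],[0,0,0],0.55]
    - [[0,0,0],[0,0,0],0.55]

```text
time_s: 18.4
tool_pos: [0.6281, 0.1388, 0.1594]
tool_rot: [-179.9, -0.0, 165.8]
force: [0.5, -0.8, 0.8]
grip_width: 0.0397
grasp_force: 0.0
```

```bash
python3 w.py 629.5,138,102,165.6
```

```text
t 18.40 [628.1 138.8 159.4] [-1.7995e+02 -5.0000e-02  1.6575e+02] w 0.0397 gf 0.0 F [ 0.5 -0.8  0.8]
turn 0 x [-0.0009 -0.0008  0.0027]  shift 2 x [-0.8 -0.2 28.7] tot [-1.5 -0.4 57.4]
```

Request:
drive_tool:
  moves:
    - [[-1,0,25],[0,0,0],0.55]
    - [[0,0,22],[0,0,0],0.55]
    - [[0,0,8],[0,0,0],0.55]
    - [[0,0,3],[0,0,0],0.55]
    - [[0,0,0],[0,0,0],0.55]
    - [[0,0,0],[0,0,0],0.85]
    - [[0,0,0],[0,0,0],0.85]
    - [[0,0,0],[0,0,0],0.85]
    - [[0,0,0],[0,0,0],0.85]
    - [[0,0,0],[0,0,0],0.85]
  newtons: 20

```text
time_s: 19.23
tool_pos: [0.6323, 0.136, 0.1023]
tool_rot: [180.0, 0.1, 165.4]
force: [0.8, -0.6, 3.1]
grip_width: 0.0248
grasp_force: 20.0
```

```bash
python3 w.py
```

```text
t 19.23 [632.3 136.  102.3] [1.7995e+02 1.0000e-01 1.6540e+02] w 0.0248 gf 20.0 F [ 0.8 -0.6  3.1]
```

Request:
drive_tool:
  moves:
    - [[0,0,-20],[0,0,0],0.85]
    - [[0,0,-25],[0,0,0],0.85]
    - [[0,0,-23],[0,0,0],0.85]
    - [[0,0,0],[0,0,0.1],0.85]
    - [[0,0,0],[0,0,0.1],0.85]
    - [[0,0,0],[0,0,0.1],0.85]
    - [[0,0,0],[0,0,0.1],0.85]
    - [[0,0,0],[0,0,0.1],0.85]
    - [[0,0,0],[0,0,0.1],0.85]
    - [[0,0,0],[0,0,0.1],0.85]
    - [[0,0,0],[0,0,0.1],0.85]
    - [[0,0,0],[0,0,0.1],0.85]

```text
time_s: 20.23
tool_pos: [0.6314, 0.1357, 0.1691]
tool_rot: [-180.0, -0.0, 113.6]
force: [-0.1, -0.2, -0.2]
grip_width: 0.0247
grasp_force: 20.0
```

Request:
drive_tool:
  moves:
    - [[0,0,0],[0,0,0.083],0.85]
    - [[-20,-28,0],[0,0,0],0.85]
    - [[-20,-28,0],[0,0,0],0.85]
    - [[-20,-28,0],[0,0,0],0.85]
    - [[-20,-28,0],[0,0,0],0.85]
    - [[-20,-28,0],[0,0,0],0.85]
    - [[-20,-28,0],[0,0,0],0.85]
    - [[-20,-28,0],[0,0,0],0.85]
    - [[-20,-28,0],[0,0,0],0.85]
    - [[-20,-28,0],[0,0,0],0.85]
    - [[-20,-28,0],[0,0,0],0.85]
    - [[0,0,0],[0,0,0],0.85]

```text
time_s: 21.23
tool_pos: [0.428, -0.1511, 0.1689]
tool_rot: [-179.8, 0.1, 108.6]
force: [0.7, -0.3, -0.4]
grip_width: 0.0246
grasp_force: 20.0
```

```bash
python3 w.py 432,-152,45,109.2; python3 look.py 12
```

```text
t 21.23 [ 428.  -151.1  168.9] [-1.7978e+02  1.3000e-01  1.0855e+02] w 0.0246 gf 20.0 F [ 0.7 -0.3 -0.4]
turn 1 x [-0.0039  0.0022 -0.0113]  shift 5 x [-0.4  0.7 24.8] tot [ -2.2   3.5 123.9]
white 15 [259.7 196.9] [560. -42.  29.] st [-193.  -25.]
white 77 [256.7 209.8] [549.  -5.  20.] st [-160.   -5.]
white 15 [249.5 245.9] [503. 121.  12.] st [-49.  71.]
white 33 [216.1 274.8] [536. 251.  11.] st [85. 72.]
orange 55 [314.9 145.8] [ 435. -122.  247.] st [-301.   76.]
orange 41 [316.7 165.5] [ 426. -142.  152.] st [-323.   80.]
orange 47 [192.3 229.1] [646. 193.  86.] st [ 57. -50.]
orange 51 [230.1 238.1] [538. 166.  86.] st [ 4. 49.]
```

Request:
drive_tool:
  moves:
    - [[-2,3,20],[0,0,0],0.85]
    - [[0,0,30],[0,0,0],0.85]
    - [[0,0,30],[0,0,0],0.85]
    - [[0,0,25],[0,0,0],0.85]
    - [[0,0,15],[0,0,0],0.85]
    - [[0,0,0],[0,0,0],0.85]
    - [[0,0,0],[0,0,0],0.55]
    - [[0,0,0],[0,0,0],0.55]
    - [[0,0,0],[0,0,0],0.55]
    - [[0,0,-25],[0,0,0],0.55]
    - [[0,0,-30],[0,0,0],0.55]
    - [[0,0,-35],[0,0,0],0.55]

```text
time_s: 22.28
tool_pos: [0.435, -0.1451, 0.1401]
tool_rot: [-179.9, -0.1, 109.1]
force: [0.7, 0.1, -1.1]
grip_width: 0.0392
grasp_force: 0.0
```

Request:
drive_tool:
  moves:
    - [[0,0,-30],[0,0,-0.05],0.55]
    - [[0,0,0],[0,0,-0.1],0.55]
    - [[0,0,0],[0,0,-0.1],0.55]
    - [[0,0,0],[0,0,-0.1],0.55]
    - [[0,0,0],[0,0,-0.1],0.55]
    - [[0,0,0],[0,0,-0.1],0.55]
    - [[0,0,0],[0,0,-0.1],0.55]
    - [[0,0,0],[0,0,-0.1],0.55]
    - [[0,0,0],[0,0,-0.1],0.55]
    - [[0,0,0],[0,0,-0.1],0.55]
    - [[0,0,0],[0,0,-0.1],0.55]
    - [[0,0,0],[0,0,0],0.55]

```text
time_s: 23.28
tool_pos: [0.4362, -0.1457, 0.1703]
tool_rot: [-180.0, 0.1, 169.4]
force: [0.1, -0.7, -0.5]
grip_width: 0.0395
grasp_force: 0.0
```

```bash
python3 discs.py 13 2>/dev/null; python3 w.py 645.9,191,165,165.6 ; python3 -c "
from h import *
p=cv2.imread('pics/side13.png');a=p[110:310,140:390];cv2.imwrite('pics/c13.png',cv2.resize(a,(750,600),interpolation=2))"
```

```text
side 52 [192.1 229.2] z 86.0 xy [646.4 193.7] st [ 57. -50.]
side 55 [230.2 238. ] z 86.0 xy [537.8 165.7] st [ 4. 48.]
blue (array([ 433.5, -146.1,  130. ,   77.6,   19. ]), array([ 434.8, -146.1,   54. ]), 298) ye [ 496.9 -136.1   54. ]
top 28 [211.2 166.5] z 83.0 xy [646.4 192.3] st [ 57. -52.]
top 23 [218.  194.2] z 86.0 xy [538.7 164.1] st [ 2. 47.]
blue (array([ 4.729e+02, -1.053e+02,  3.900e+00,  0.000e+00, -3.000e-01]), array([ 472.9, -105.3,   54. ]), 2) ye [nan nan nan]
t 23.38 [ 436.1 -145.7  170. ] [-1.7997e+02  7.0000e-02  1.6909e+02] w 0.0395 gf 0.0 F [ 0.8 -0.5  0.4]
turn 1 x [-0.0004  0.0013  0.0609]  shift 14 x [-8.5 27.   0.4] tot [-119.5  378.3    5. ]
```

View pics/c13.png

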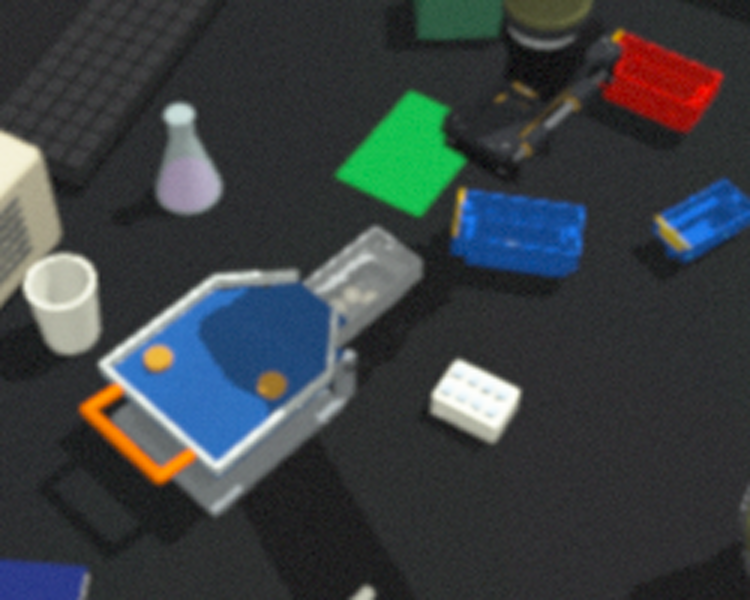

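Request:
drive_tool:
  moves:
    - [[0,0,0],[0,0,0.061],0.55]
    - [[-11,34.4,0.5],[0,0,0],0.55]
    - [[-11,34.4,0.5],[0,0,0],0.55]
    - [[-11,34.4,0.5],[0,0,0],0.55]
    - [[-11,34.4,0.5],[0,0,0],0.55]
    - [[-11,34.4,0.5],[0,0,0],0.55]
    - [[-11,34.4,0.5],[0,0,0],0.55]
    - [[-11,34.4,0.5],[0,0,0],0.55]
    - [[-11,34.4,0.5],[0,0,0],0.55]
    - [[-11,34.4,0.5],[0,0,0],0.55]
    - [[-11,34.4,0.5],[0,0,0],0.55]
    - [[-10,34.3,0],[0,0,0],0.55]

```text
time_s: 24.38
tool_pos: [0.6463, 0.1925, 0.1642]
tool_rot: [-180.0, 0.0, 165.5]
force: [0.5, -0.9, 0.5]
grip_width: 0.0389
grasp_force: 0.0
```

Request:
drive_tool:
  moves:
    - [[0,0,0],[0,0,0],0.55]
    - [[0,0,0],[0,0,0],0.55]

```text
time_s: 24.55
tool_pos: [0.6449, 0.1945, 0.1637]
tool_rot: [179.9, -0.1, 165.9]
force: [-0.5, -0.1, 0.2]
grip_width: 0.0394
grasp_force: 0.0
```

```bash
python3 w.py 645.9,192,102.5,165.6
```

```text
t 24.55 [644.9 194.5 163.7] [ 1.7991e+02 -1.0000e-01  1.6586e+02] w 0.0394 gf 0.0 F [-0.5 -0.1  0.2]
turn 1 x [ 0.0015 -0.0017  0.0045]  shift 2 x [-0.8 -1.1 30.6] tot [-1.6 -2.2 61.2]
```

Request:
drive_tool:
  moves:
    - [[-1,-1.5,25],[0,0,0],0.55]
    - [[0,0,22],[0,0,0],0.55]
    - [[0,0,10],[0,0,0],0.55]
    - [[0,0,4],[0,0,0],0.55]
    - [[0,0,0],[0,0,0],0.55]
    - [[0,0,0],[0,0,0],0.85]
    - [[0,0,0],[0,0,0],0.85]
    - [[0,0,0],[0,0,0],0.85]
    - [[0,0,0],[0,0,0],0.85]
    - [[0,0,0],[0,0,0],0.85]

```text
time_s: 25.38
tool_pos: [0.6467, 0.19, 0.1047]
tool_rot: [179.9, 0.1, 165.7]
force: [-1.0, 0.4, 4.6]
grip_width: 0.0246
grasp_force: 20.0
```

```bash
python3 w.py 645.9,192,170,165.6 433,-150,170,109.2
```

```text
t 25.38 [646.7 190.  104.7] [1.7995e+02 1.2000e-01 1.6574e+02] w 0.0246 gf 20.0 F [-1.   0.4  4.6]
turn 0 x [0.0009 0.002  0.0025]  shift 3 x [  0.4   0.6 -21.8] tot [  1.2   1.7 -65.3]
turn 10 x [ 0.     -0.      0.0984]  shift 14 x [-18.1 -22.4  -0. ] tot [-253.  -313.5   -0. ]
```

Request:
drive_tool:
  moves:
    - [[0,0,-20],[0,0,0],0.85]
    - [[0,0,-25],[0,0,0],0.85]
    - [[0,0,-20],[0,0,0],0.85]
    - [[0,0,0],[0,0,0.1],0.85]
    - [[0,0,0],[0,0,0.1],0.85]
    - [[0,0,0],[0,0,0.1],0.85]
    - [[0,0,0],[0,0,0.1],0.85]
    - [[0,0,0],[0,0,0.1],0.85]
    - [[0,0,0],[0,0,0.1],0.85]
    - [[0,0,0],[0,0,0.1],0.85]
    - [[0,0,0],[0,0,0.1],0.85]
    - [[0,0,0],[0,0,0.1],0.85]

```text
time_s: 26.38
tool_pos: [0.6457, 0.1897, 0.1681]
tool_rot: [-180.0, -0.0, 113.9]
force: [-0.6, -0.0, -0.3]
grip_width: 0.0244
grasp_force: 20.0
```

Request:
drive_tool:
  moves:
    - [[0,0,0],[0,0,0.083],0.85]
    - [[-23,-28.5,0],[0,0,0],0.85]
    - [[-23,-28.5,0],[0,0,0],0.85]
    - [[-23,-28.5,0],[0,0,0],0.85]
    - [[-23,-28.5,0],[0,0,0],0.85]
    - [[-23,-28.5,0],[0,0,0],0.85]
    - [[-23,-28.5,0],[0,0,0],0.85]
    - [[-23,-28.5,0],[0,0,0],0.85]
    - [[-23,-28.5,0],[0,0,0],0.85]
    - [[-23,-28.5,0],[0,0,0],0.85]
    - [[-23,-28.5,0],[0,0,0],0.85]
    - [[-23,-28.5,0],[0,0,0],0.85]

```text
time_s: 27.38
tool_pos: [0.4331, -0.1544, 0.1685]
tool_rot: [180.0, 0.0, 109.4]
force: [1.6, -0.1, -0.5]
grip_width: 0.0245
grasp_force: 20.0
```

Request:
drive_tool:
  moves:
    - [[0,0,0],[0,0,0],0.85]
    - [[0,0,0],[0,0,0],0.85]

```text
time_s: 27.55
tool_pos: [0.4333, -0.155, 0.1684]
tool_rot: [-180.0, 0.0, 109.1]
force: [0.7, 0.9, -0.8]
grip_width: 0.0241
grasp_force: 20.0
```

```bash
python3 w.py 433,-150,48,109.2; python3 look.py 14|grep orange
```

```text
t 27.55 [ 433.3 -155.   168.4] [-1.8000e+02  3.0000e-02  1.0915e+02] w 0.0241 gf 20.0 F [ 0.7  0.9 -0.8]
turn 0 x [-0.      0.0004 -0.0009]  shift 4 x [ 1.2  0.3 30.1] tot [  4.8   1.4 120.4]
orange 58 [314.8 144.5] [ 438. -128.  245.] st [-307.   72.]
orange 25 [314.8 165. ] [ 432. -145.  149.] st [-324.   74.]
orange 51 [230. 238.] [539. 167.  85.] st [ 4. 48.]
```

Request:
drive_tool:
  moves:
    - [[4,14,20],[0,0,0],0.85]
    - [[0,0,30],[0,0,0],0.85]
    - [[0,0,30],[0,0,0],0.85]
    - [[0,0,25],[0,0,0],0.85]
    - [[0,0,12],[0,0,0],0.85]
    - [[0,0,0],[0,0,0],0.85]
    - [[0,0,0],[0,0,0],0.57]
    - [[0,0,0],[0,0,0],0.57]
    - [[0,0,0],[0,0,0],0.57]
    - [[0,0,-25],[0,0,0],0.57]
    - [[0,0,-30],[0,0,0],0.55]
    - [[0,0,-35],[0,0,0],0.55]

```text
time_s: 28.6
tool_pos: [0.4451, -0.1437, 0.141]
tool_rot: [-179.9, -0.1, 109.5]
force: [0.4, -0.1, 0.7]
grip_width: 0.0388
grasp_force: 0.0
```

Request:
drive_tool:
  moves:
    - [[0,0,-30],[0,0,-0.05],0.55]
    - [[0,0,0],[0,0,-0.1],0.55]
    - [[0,0,0],[0,0,-0.1],0.55]
    - [[0,0,0],[0,0,-0.1],0.55]
    - [[0,0,0],[0,0,-0.1],0.55]
    - [[0,0,0],[0,0,-0.1],0.55]
    - [[0,0,0],[0,0,-0.1],0.55]
    - [[0,0,0],[0,0,-0.1],0.55]
    - [[0,0,0],[0,0,-0.1],0.55]
    - [[0,0,0],[0,0,-0.1],0.55]
    - [[0,0,0],[0,0,-0.035],0.55]
    - [[0,0,0],[0,0,0],0.55]

```text
time_s: 29.6
tool_pos: [0.4464, -0.1442, 0.1713]
tool_rot: [-180.0, 0.0, 166.0]
force: [-0.8, -0.2, 0.5]
grip_width: 0.0392
grasp_force: 0.0
```

```bash
python3 discs.py 15 2>/dev/null; python3 w.py 538.3,165.5,165,165.6
```

```text
side 53 [230.4 238. ] z 85.0 xy [537.5 165.4] st [ 4. 48.]
blue (array([ 433.3, -145.4,  130. ,   79.1,   19.1]), array([ 433.9, -149.2,   54. ]), 277) ye [ 496.9 -136.1   54. ]
top 25 [217.8 194.1] z 87.0 xy [539.1 164.9] st [ 2. 47.]
blue (array([0., 0., 0., 0., 0.]), array([nan, nan, nan]), 0) ye [nan nan nan]
t 29.70 [ 446.3 -144.4  171.3] [180.     0.   165.82] w 0.0387 gf 0.0 F [-0.4 -0.5 -0.8]
turn 0 x [0.     0.0001 0.0039]  shift 11 x [-1.1 29.4  0.6] tot [-12.  323.    6.3]
```

Request:
drive_tool:
  moves:
    - [[-1.1,29.4,0.6],[0,0,0.004],0.55]
    - [[-1.1,29.4,0.6],[0,0,0],0.55]
    - [[-1.1,29.4,0.6],[0,0,0],0.55]
    - [[-1.1,29.4,0.6],[0,0,0],0.55]
    - [[-1.1,29.4,0.6],[0,0,0],0.55]
    - [[-1.1,29.4,0.6],[0,0,0],0.55]
    - [[-1.1,29.4,0.6],[0,0,0],0.55]
    - [[-1.1,29.4,0.6],[0,0,0],0.55]
    - [[-1.1,29.4,0.6],[0,0,0],0.55]
    - [[-1.1,29.4,0.6],[0,0,0],0.55]
    - [[-1.1,29.4,0.6],[0,0,0],0.55]
    - [[0,0,0],[0,0,0],0.55]

```text
time_s: 30.7
tool_pos: [0.538, 0.1731, 0.1649]
tool_rot: [179.7, -0.0, 166.0]
force: [-0.0, 0.0, -0.2]
grip_width: 0.039
grasp_force: 0.0
```

Request:
drive_tool:
  moves:
    - [[0,0,0],[0,0,0],0.55]
    - [[0,0,0],[0,0,0],0.55]

```text
time_s: 30.87
tool_pos: [0.5379, 0.1649, 0.1643]
tool_rot: [-179.9, -0.0, 165.6]
force: [-0.5, -1.2, 0.2]
grip_width: 0.039
grasp_force: 0.0
```

```bash
python3 w.py 538.3,165.3,102.5,165.6
```

```text
t 30.87 [537.9 164.9 164.3] [-1.7995e+02 -3.0000e-02  1.6560e+02] w 0.0390 gf 0.0 F [-0.5 -1.2  0.2]
turn 0 x [-0.0009 -0.0005 -0.0001]  shift 3 x [-0.1  0.1 20.6] tot [-0.3  0.4 61.8]
```

Request:
drive_tool:
  moves:
    - [[0,0,25],[0,0,0],0.55]
    - [[0,0,22],[0,0,0],0.55]
    - [[0,0,11],[0,0,0],0.55]
    - [[0,0,4.5],[0,0,0],0.55]
    - [[0,0,0],[0,0,0],0.55]
    - [[0,0,0],[0,0,0],0.85]
    - [[0,0,0],[0,0,0],0.85]
    - [[0,0,0],[0,0,0],0.85]
    - [[0,0,0],[0,0,0],0.85]
    - [[0,0,0],[0,0,0],0.85]

```text
time_s: 31.7
tool_pos: [0.5387, 0.1655, 0.1029]
tool_rot: [180.0, 0.1, 165.6]
force: [-0.4, -0.9, 2.0]
grip_width: 0.0245
grasp_force: 20.0
```

Request:
drive_tool:
  moves:
    - [[0,0,-20],[0,0,0],0.85]
    - [[0,0,-25],[0,0,0],0.85]
    - [[0,0,-20],[0,0,0],0.85]
    - [[0,0,0],[0,0,0.1],0.85]
    - [[0,0,0],[0,0,0.1],0.85]
    - [[0,0,0],[0,0,0.1],0.85]
    - [[0,0,0],[0,0,0.1],0.85]
    - [[0,0,0],[0,0,0.1],0.85]
    - [[0,0,0],[0,0,0.1],0.85]
    - [[0,0,0],[0,0,0.1],0.85]
    - [[0,0,0],[0,0,0.1],0.85]
    - [[0,0,0],[0,0,0.085],0.85]

```text
time_s: 32.7
tool_pos: [0.538, 0.1657, 0.1671]
tool_rot: [-180.0, -0.0, 114.7]
force: [0.2, -0.1, -0.3]
grip_width: 0.0247
grasp_force: 20.0
```

```bash
python3 w.py 420,-155,170,109.2; python3 look.py 16|grep orange
```

```text
t 32.70 [538.  165.7 167.1] [-179.99   -0.    114.66] w 0.0247 gf 20.0 F [ 0.2 -0.1 -0.3]
turn 1 x [-0.0002 -0.0001  0.0953]  shift 12 x [-22.  -18.1  -0.2] tot [-264.  -216.9   -2.9]
orange 28 [216.  209.8] [550. 199. 244.] st [38. 45.]
orange 52 [229.1 225. ] [539. 168. 150.] st [ 5. 48.]
```

Request:
drive_tool:
  moves:
    - [[0,0,0],[0,0,0.095],0.85]
    - [[-24,-19.7,0],[0,0,0],0.85]
    - [[-24,-19.7,0],[0,0,0],0.85]
    - [[-24,-19.7,0],[0,0,0],0.85]
    - [[-24,-19.7,0],[0,0,0],0.85]
    - [[-24,-19.7,0],[0,0,0],0.85]
    - [[-24,-19.7,0],[0,0,0],0.85]
    - [[-24,-19.7,0],[0,0,0],0.85]
    - [[-24,-19.7,0],[0,0,0],0.85]
    - [[-24,-19.7,0],[0,0,0],0.85]
    - [[-24,-19.7,0],[0,0,0],0.85]
    - [[-24,-19.7,0],[0,0,0],0.85]

```text
time_s: 33.75
tool_pos: [0.4211, -0.1568, 0.1673]
tool_rot: [180.0, 0.0, 109.6]
force: [0.8, -0.8, -0.8]
grip_width: 0.0247
grasp_force: 20.0
```

Request:
drive_tool:
  moves:
    - [[0,0,0],[0,0,0],0.85]
    - [[0,0,0],[0,0,0],0.85]

```text
time_s: 33.92
tool_pos: [0.4212, -0.1571, 0.1672]
tool_rot: [180.0, 0.0, 109.3]
force: [0.3, 0.2, 0.3]
grip_width: 0.0249
grasp_force: 20.0
```

```bash
python3 w.py 420,-155,48,109.2;python3 look.py 17|grep orange
```

```text
t 33.92 [ 421.2 -157.1  167.2] [179.99   0.   109.34] w 0.0249 gf 20.0 F [0.3 0.2 0.3]
turn 0 x [0.0001 0.     0.0024]  shift 4 x [ 0.6 -0.1 29.8] tot [  2.4  -0.4 119.2]
orange 46 [316.7 145.6] [ 432. -128.  244.] st [-308.   78.]
orange 16 [318.2 165.9] [ 422. -145.  148.] st [-327.   83.]
```

Request:
drive_tool:
  moves:
    - [[2,0,20],[0,0,0],0.85]
    - [[0,0,30],[0,0,0],0.85]
    - [[0,0,30],[0,0,0],0.85]
    - [[0,0,25],[0,0,0],0.85]
    - [[0,0,11],[0,0,0],0.85]
    - [[0,0,0],[0,0,0],0.85]
    - [[0,0,0],[0,0,0],0.57]
    - [[0,0,0],[0,0,0],0.57]
    - [[0,0,0],[0,0,0],0.57]
    - [[0,0,-25],[0,0,0],0.57]
    - [[0,0,-30],[0,0,0],0.55]
    - [[0,0,-35],[0,0,0],0.3]

```text
time_s: 34.97
tool_pos: [0.4197, -0.1527, 0.1407]
tool_rot: [-179.8, -0.2, 109.6]
force: [1.1, -0.9, -0.0]
grip_width: 0.0408
grasp_force: 0.0
```

Request:
drive_tool:
  moves:
    - [[0,0,-30],[0,0,0.1],0]
    - [[0,0,0],[0,0,0.1],0]
    - [[0,0,0],[0,0,0.1],0]
    - [[0,0,0],[0,0,0.1],0]
    - [[0,0,0],[0,0,0.1],0]
    - [[0,0,0],[0,0,0.085],0]
    - [[0,0,0],[0,0,0],0]
    - [[0,0,0],[0,0,0],0]

```text
time_s: 35.63
tool_pos: [0.4211, -0.1534, 0.171]
tool_rot: [-180.0, 0.0, 76.1]
force: [0.7, 0.2, 0.1]
grip_width: 0.0855
grasp_force: 0.0
```

```bash
python3 w.py 560,50,185,75.6
```

```text
t 35.63 [ 421.1 -153.4  171. ] [-179.98    0.     76.14] w 0.0855 gf 0.0 F [0.7 0.2 0.1]
turn 1 x [-0.0003  0.0001  0.0095]  shift 9 x [25.7  9.3 -1.6] tot [231.6  84.  -14. ]
```

Request:
drive_tool:
  moves:
    - [[30.6,7.5,-1.2],[0,0,0.009],0]
    - [[30.6,7.5,-1.2],[0,0,0],0]
    - [[30.6,7.5,-1.2],[0,0,0],0]
    - [[30.6,7.5,-1.2],[0,0,0],0]
    - [[30.6,7.5,-1.2],[0,0,0],0]
    - [[30.6,7.5,-1.2],[0,0,0],0]
    - [[30.6,7.5,-1.2],[0,0,0],0]
    - [[30.6,7.5,-1.2],[0,0,0],0]
    - [[30.6,7.5,-1.2],[0,0,0],0]
    - [[30.6,7.5,-1.2],[0,0,0],0]
    - [[30.6,7.5,-1.2],[0,0,0],0]
    - [[30.6,7.5,-1.2],[0,0,0],0]

```text
time_s: 36.63
tool_pos: [0.6008, 0.1806, 0.1853]
tool_rot: [-180.0, 0.0, 75.6]
force: [0.5, 0.4, -0.9]
grip_width: 0.0869
grasp_force: 0.0
```

```bash
python3 discs.py 18 2>/dev/null; python3 w.py 541.5,-15.2,150,75.6
python3 - <<'E'
from h import *
a=cv2.imread("pics/side18.png")[110:250,220:370];b=cv2.imread("pics/top18.png")[150:260,225:345]
cv2.imwrite("pics/c18.png",np.hstack([cv2.resize(a,(400,373),interpolation=2),cv2.resize(b,(400,373),interpolation=2)]))
for n in("top","side"):
    p=cv2.imread(f"pics/{n}18.png");d=env.read_camera(n)[1];C=cloud(n,d);H,S,V=hsv(p)
    print(n,'grey',zrect(n,(S<50)&(V>60),C,.043,.062,.054,(.48,.62,-.08,.05)))
E
```

```text
blue (array([ 433.6, -146.4,  130. ,   77. ,   19. ]), array([ 433.9, -148.1,   54. ]), 281) ye [ 496.2 -134.4   54. ]
blue (array([ 429. , -153.7,  123.1,   66.6,   19.1]), array([ 426. , -156.1,   54. ]), 99) ye [nan nan nan]
t 36.73 [600.6 186.  185.2] [-179.93   -0.27   76.01] w 0.0871 gf 0.0 F [-1.   0.5 -0.5]
turn 1 x [-0.0012 -0.0046  0.0071]  shift 8 x [-26.2  -0.9   4.4] tot [-209.5   -7.2   35.2]
top grey (array([540.8,  -7. , 119.4,  67.7,  76.1]), array([540.5, -20.8,  54. ]), 92)
side grey (array([541.2,  -7.2, 115.6,  72. ,  75.8]), array([537.6, -22.5,  54. ]), 197)
```

View pics/c18.png

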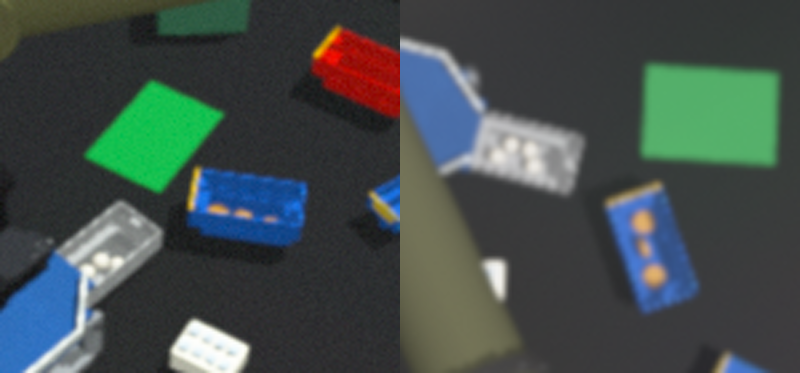

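Request:
drive_tool:
  moves:
    - [[-26.2,-0.5,4.4],[0,0,0.007],0]
    - [[-26.2,-0.5,4.4],[0,0,0],0]
    - [[-26.2,-0.5,4.4],[0,0,0],0]
    - [[-26.2,-0.5,4.4],[0,0,0],0]
    - [[-26.2,-0.5,4.4],[0,0,0],0]
    - [[-26.2,-0.5,4.4],[0,0,0],0]
    - [[-26.2,-0.5,4.4],[0,0,0],0]
    - [[-26.2,-0.5,4.4],[0,0,0],0]
    - [[0,0,0],[0,0,0],0]
    - [[0,0,0],[0,0,0],0]

```text
time_s: 37.67
tool_pos: [0.5412, -0.026, 0.1502]
tool_rot: [-180.0, 0.1, 74.7]
force: [0.2, 0.4, -0.1]
grip_width: 0.0869
grasp_force: 0.0
```

```bash
python3 w.py 539.4,-15.7,48.5,75.6
```

```text
t 37.67 [541.2 -26.  150.2] [-1.7997e+02  1.0000e-01  7.4750e+01] w 0.0869 gf 0.0 F [ 0.2  0.4 -0.1]
turn 1 x [-0.0006  0.0017 -0.0149]  shift 4 x [ 2.4 -1.1 25.4] tot [  9.5  -4.3 101.7]
```

Request:
drive_tool:
  moves:
    - [[6,-3,0],[0,0,-0.012],0]
    - [[0,0,0],[0,0,0],0]
    - [[0,0,0],[0,0,0],0]

```text
time_s: 37.92
tool_pos: [0.5413, -0.0138, 0.1507]
tool_rot: [180.0, -0.0, 75.9]
force: [-0.3, 0.4, -0.5]
grip_width: 0.087
grasp_force: 0.0
```

```bash
python3 w.py 539.4,-15.7,48.5,75.6
```

```text
t 37.92 [541.3 -13.8 150.7] [ 1.7997e+02 -3.0000e-02  7.5930e+01] w 0.0870 gf 0.0 F [-0.3  0.4 -0.5]
turn 1 x [ 0.0005 -0.0005  0.0057]  shift 4 x [-0.6 -0.3 25.5] tot [ -2.3  -1.4 102.2]
```

Request:
drive_tool:
  moves:
    - [[-2,-1,25],[0,0,0],0]
    - [[0,0,30],[0,0,0],0]
    - [[0,0,25],[0,0,0],0]
    - [[0,0,15],[0,0,0],0]
    - [[0,0,7],[0,0,0],0]
    - [[0,0,0],[0,0,0],0.4]
    - [[0,0,0],[0,0,0],0.4]
    - [[0,0,0],[0,0,0],0.4]
    - [[0,0,0],[0,0,0],0.4]
    - [[0,0,0],[0,0,0],0.4]
    - [[0,0,0],[0,0,0],0.4]
  newtons: 30

```text
time_s: 38.83
tool_pos: [0.5409, -0.0174, 0.0498]
tool_rot: [179.8, -0.0, 75.7]
force: [-0.5, -0.1, 4.7]
grip_width: 0.0661
grasp_force: 30.0
```

```bash
python3 w.py 522,-83,51,75.6
```

```text
t 38.83 [540.9 -17.4  49.8] [ 1.7985e+02 -2.0000e-02  7.5740e+01] w 0.0661 gf 30.0 F [-0.5 -0.1  4.7]
turn 0 x [ 0.0027 -0.0004  0.0024]  shift 3 x [-22.8  -0.7  -0.4] tot [-68.3  -2.   -1.2]
```

Request:
drive_tool:
  moves:
    - [[0,0,-2.5],[0,0,0],0.4]
    - [[-7,0,0],[0,0,0],0.4]
    - [[-10,0,0],[0,0,0],0.4]
    - [[-10,2,0],[0,0,0],0.4]
    - [[0,0,0],[0,0,0],0.4]
    - [[0,0,-15],[0,0,0],0.4]
    - [[0,0,-25],[0,0,0],0.4]
    - [[0,0,-25],[0,0,0],0.4]
    - [[0,0,0],[0,0,-0.1],0.4]
    - [[0,0,0],[0,0,-0.1],0.4]
    - [[0,0,0],[0,0,0],0.4]

```text
time_s: 39.75
tool_pos: [0.535, -0.0446, 0.1161]
tool_rot: [180.0, 0.0, 87.3]
force: [-1.1, 0.6, -2.5]
grip_width: 0.0661
grasp_force: 30.0
```

```bash
python3 - <<'E'
from h import *
for n in("top","side"):
    p,d=shot(n,n+"19");C=cloud(n,d);H,S,V=hsv(p)
    ye=(H>18)&(H<38)&(S>80)&(V>90)
    try: print(n,'yel',zrect(n,ye,C,.10,.14,.122,(.45,.65,-.06,.06)))
    except Exception as e: print(e)
E
python3 w.py 597,-246,120,87
```

```text
top yel (array([536.9,  35.5,  56.7,   0. ,  -3.3]), array([536.9,  35.5, 122. ]), 2)
side yel (array([538.8,  40.3,  65.6,  19.8,  -2.5]), array([535.8,  40.3, 122. ]), 98)
t 39.85 [534.6 -44.5 115.4] [-179.95   -0.     86.99] w 0.0658 gf 30.0 F [ 0.   0.9 -2.8]
turn 0 x [-0.0008 -0.     -0.0001]  shift 7 x [-28.3  10.4  -0.7] tot [-198.    72.9   -4.6]
```

Request:
drive_tool:
  moves:
    - [[-15,5,0],[0,0,0],0.4]
    - [[-25,9,0],[0,0,0],0.4]
    - [[-28,10.5,0],[0,0,0],0.4]
    - [[-28,10.5,0],[0,0,0],0.4]
    - [[-28,10.5,0],[0,0,0],0.4]
    - [[-28,10.5,0],[0,0,0],0.4]
    - [[-25,9,0],[0,0,0],0.4]
    - [[-15,6,0],[0,0,0],0.4]
    - [[-6,2,0],[0,0,0],0.4]
    - [[0,0,0],[0,0,0],0.4]
    - [[0,0,0],[0,0,0],0.4]

```text
time_s: 40.77
tool_pos: [0.5978, -0.2441, 0.1151]
tool_rot: [-179.9, -0.1, 87.2]
force: [0.8, 0.4, -2.6]
grip_width: 0.0657
grasp_force: 30.0
```

```bash
python3 w.py 596.5,-246,51,87
```

```text
t 40.77 [ 597.8 -244.1  115.1] [-1.7992e+02 -9.0000e-02  8.7160e+01] w 0.0657 gf 30.0 F [ 0.8  0.4 -2.6]
turn 0 x [-0.0014 -0.0015  0.0028]  shift 3 x [-0.6 -0.4 21.4] tot [-1.9 -1.2 64.1]
```

Request:
drive_tool:
  moves:
    - [[-2,-1,15],[0,0,0],0.4]
    - [[0,0,20],[0,0,0],0.4]
    - [[0,0,15],[0,0,0],0.4]
    - [[0,0,8],[0,0,0],0.4]
    - [[0,0,3],[0,0,0],0.4]
    - [[0,0,1.5],[0,0,0],0.4]
    - [[0,0,0],[0,0,0],0.4]
    - [[0,0,0],[0,0,0],0.4]

```text
time_s: 41.43
tool_pos: [0.5979, -0.2473, 0.0545]
tool_rot: [179.9, 0.0, 87.2]
force: [0.6, 0.6, -3.0]
grip_width: 0.0657
grasp_force: 30.0
```

```bash
python3 w.py
python3 - <<'E'
from h import *
for n in("top","side"):
    p,d=shot(n,n+"20");C=cloud(n,d);H,S,V=hsv(p)
    ye=(H>18)&(H<38)&(S>80)&(V>90)
    print(n,'yel',zrect(n,ye,C,.035,.075,.056,(.52,.68,-.2,-.12)))
E
```

```text
t 41.43 [ 597.9 -247.3   54.5] [1.799e+02 3.000e-02 8.721e+01] w 0.0657 gf 30.0 F [ 0.6  0.6 -3. ]
top yel (array([ 598.8, -166.5,   51.7,    3.9,   -0.6]), array([ 594.2, -166.8,   56. ]), 17)
side yel (array([ 604.7, -163.5,   65.1,   23.9,   -4.8]), array([ 600.4, -164.2,   56. ]), 84)
```

Request:
drive_tool:
  moves:
    - [[0,0,1.5],[0,0,0],0.4]
    - [[0,0,1.5],[0,0,0],0.4]
    - [[0,0,0],[0,0,0],0.4]
    - [[0,0,0],[0,0,0],0]
    - [[0,0,0],[0,0,0],0]
    - [[0,0,0],[0,0,0],0]
    - [[0,0,0],[0,0,0],0]
    - [[0,0,-15],[0,0,0],0]
    - [[0,0,-25],[0,0,0],0]
    - [[0,0,-30],[0,0,0],0]
    - [[0,0,-30],[0,0,0],0]
    - [[0,0,-30],[0,0,0],0]

```text
time_s: 42.53
tool_pos: [0.5969, -0.2473, 0.1814]
tool_rot: [-180.0, -0.0, 87.2]
force: [0.5, -0.2, -0.3]
grip_width: 0.0872
grasp_force: 0.0
```

Request:
drive_tool:
  moves:
    - [[-30,0,-10],[0,0,0],0]
    - [[-30,0,0],[0,0,0.1],0]
    - [[-30,-5,0],[0,0,0.1],0]
    - [[-30,-10,0],[0,0,0.1],0]
    - [[-20,-15,0],[0,0,0.1],0]
    - [[-10,-15,0],[0,0,0.1],0]
    - [[0,0,0],[0,0,0.1],0]
    - [[0,0,0],[0,0,0],0]

```text
time_s: 43.2
tool_pos: [0.5276, -0.3803, 0.1904]
tool_rot: [180.0, 0.0, 52.5]
force: [1.0, 0.4, 0.8]
grip_width: 0.087
grasp_force: 0.0
```

```bash
cat > bins.py <<'E'
from h import *
import sys
k=sys.argv[1];zb=float(sys.argv[2]) if len(sys.argv)>2 else .054
for n in("top","side"):
    p,d=shot(n,n+k);C=cloud(n,d);H,S,V=hsv(p)
    ye=(H>18)&(H<38)&(S>80)&(V>90);bl=(H>95)&(H<130)&(S>110)&(V>50);gy=(S<50)&(V>60)
    gb=(.5,.7,-.34,-.12);bb=(.34,.56,-.24,-.06) if zb==.054 else gb
    print(n,'grey',zrect(n,gy|ye,C,.044,.069,.056,gb),'yel',zrect(n,ye,C,.035,.075,.056,gb)[1:])
    print('blue',zrect(n,bl|ye,C,zb-.01,zb+.012,zb,bb),'yel',zrect(n,ye,C,zb-.015,zb+.02,zb,bb)[:])
E
python3 bins.py 21 2>/dev/null;python3 w.py
```

```text
top grey (array([ 565.1, -227. ,  132. ,  128.5,   88.8]), array([ 598.7, -228.2,   56. ]), 119) yel (array([ 594.2, -166.7,   56. ]), 14)
blue (array([ 428.9, -153.6,  123.1,   66.8,   19.1]), array([ 424.5, -154.9,   54. ]), 102) yel (array([0., 0., 0., 0., 0.]), array([nan, nan, nan]), 0)
side grey (array([ 564.5, -222.2,  143.3,  136.7,   87.2]), array([ 594.8, -222.5,   56. ]), 257) yel (array([ 593.3, -161.8,   56. ]), 85)
blue (array([ 433.6, -146.2,  130. ,   77.3,   19. ]), array([ 433.6, -147.7,   54. ]), 267) yel (array([ 495.2, -132.7,   62.7,    4.4,  -71.5]), array([ 496.2, -134.4,   54. ]), 20)
t 43.30 [ 529.5 -378.5  190.4] [ 1.7998e+02 -2.0000e-02  5.3020e+01] w 0.0868 gf 0.0 F [-0.2  0.2 -0.5]
```

Request:
drive_tool:
  moves:
    - [[-5,-10,0],[0,0,-0.11],0]
    - [[-5,-10,0],[0,0,-0.11],0]
    - [[0,-10,0],[0,0,-0.11],0]
    - [[0,-10,0],[0,0,-0.11],0]
    - [[0,0,0],[0,0,-0.11],0]
    - [[0,0,0],[0,0,-0.11],0]
    - [[0,0,0],[0,0,-0.11],0]
    - [[0,0,0],[0,0,-0.11],0]
    - [[0,0,0],[0,0,-0.11],0]
    - [[0,0,0],[0,0,-0.11],0]
    - [[0,0,0],[0,0,-0.11],0]
    - [[0,0,0],[0,0,-0.11],0]

```text
time_s: 44.3
tool_pos: [0.4893, -0.3678, 0.1903]
tool_rot: [180.0, 0.0, 129.0]
force: [0.7, -0.6, -0.4]
grip_width: 0.0873
grasp_force: 0.0
```

Request:
drive_tool:
  moves:
    - [[0,0,0],[0,0,-0.11],0]
    - [[0,0,0],[0,0,-0.11],0]
    - [[0,0,0],[0,0,-0.11],0]
    - [[0,0,0],[0,0,-0.11],0]
    - [[0,0,0],[0,0,-0.11],0]
    - [[0,0,0],[0,0,-0.11],0]
    - [[0,0,0],[0,0,-0.11],0]
    - [[0,0,0],[0,0,-0.11],0]
    - [[0,0,0],[0,0,-0.11],0]
    - [[0,0,0],[0,0,-0.11],0]
    - [[0,0,0],[0,0,-0.11],0]
    - [[0,0,0],[0,0,0],0]

```text
time_s: 45.3
tool_pos: [0.4892, -0.368, 0.1903]
tool_rot: [180.0, 0.0, -161.8]
force: [0.8, -0.0, 0.3]
grip_width: 0.0874
grasp_force: 0.0
```

```bash
sed -i 's/gb=(.5,.7/gb=(.54,.7/' bins.py; python3 bins.py 22 2>/dev/null;python3 w.py 432,-152.3,150,199; python3 -c "
from cell import env;print(env.get_obs()['qpos'].round())"
```

```text
top grey (array([ 596.2, -231. ,  126.2,   66.4,   88. ]), array([ 598.4, -231.7,   56. ]), 109) yel (array([ 598.8, -166.5,   56. ]), 6)
blue (array([ 428.9, -153.5,  123.1,   67. ,   19.1]), array([ 425.3, -153.9,   54. ]), 104) yel (array([0., 0., 0., 0., 0.]), array([nan, nan, nan]), 0)
side grey (array([ 596.5, -223.6,  144. ,   73. ,   87.6]), array([ 596.7, -222.6,   56. ]), 258) yel (array([ 600.3, -162.3,   56. ]), 78)
blue (array([ 433.8, -147.1,  130. ,   75.5,   19. ]), array([ 434.8, -149.4,   54. ]), 264) yel (array([ 495.2, -132.7,   62.7,    4.4,  -71.5]), array([ 496.2, -134.4,   54. ]), 20)
t 45.40 [ 488.9 -368.2  190.3] [ 1.7999e+02  3.0000e-02 -1.6225e+02] w 0.0871 gf 0.0 F [-0.5  0.5  1. ]
turn 1 x [ 0.0002  0.0005 -0.0219]  shift 8 x [-2.1 27.8  5. ] tot [-16.5 222.7  40.3]
[ 55.  17. -25.  92.   8.  72. 137.]
```

Request:
drive_tool:
  moves:
    - [[-2,27.8,5],[0,0,-0.022],0]
    - [[-2,27.8,5],[0,0,0],0]
    - [[-2,27.8,5],[0,0,0],0]
    - [[-2,27.8,5],[0,0,0],0]
    - [[-2,27.8,5],[0,0,0],0]
    - [[-2,27.8,5],[0,0,0],0]
    - [[-2,27.8,5],[0,0,0],0]
    - [[-2,27.8,5],[0,0,0],0]
    - [[0,0,0],[0,0,0],0]
    - [[0,0,0],[0,0,0],0]
    - [[0,0,0],[0,0,0],0]

```text
time_s: 46.32
tool_pos: [0.4319, -0.1537, 0.1508]
tool_rot: [-179.9, 0.0, -161.0]
force: [0.7, -1.1, -1.0]
grip_width: 0.0868
grasp_force: 0.0
```

```bash
python3 w.py 432,-152.3,48.5,199
```

```text
t 46.32 [ 431.9 -153.7  150.8] [-1.7993e+02  3.0000e-02 -1.6100e+02] w 0.0868 gf 0.0 F [ 0.7 -1.1 -1. ]
turn 0 x [-0.0013  0.0005  0.0001]  shift 4 x [-0.1  0.3 25.6] tot [ -0.6   1.2 102.3]
```

Request:
drive_tool:
  moves:
    - [[0,1,25],[0,0,0],0]
    - [[0,0,30],[0,0,0],0]
    - [[0,0,25],[0,0,0],0]
    - [[0,0,15],[0,0,0],0]
    - [[0,0,7],[0,0,0],0]
    - [[0,0,0],[0,0,0],0.4]
    - [[0,0,0],[0,0,0],0.4]
    - [[0,0,0],[0,0,0],0.4]
    - [[0,0,0],[0,0,0],0.4]
    - [[0,0,0],[0,0,0],0.4]
    - [[0,0,0],[0,0,0],0.4]

```text
time_s: 47.23
tool_pos: [0.4321, -0.1529, 0.0496]
tool_rot: [-179.9, 0.1, -161.0]
force: [0.8, -0.8, 4.7]
grip_width: 0.0657
grasp_force: 30.0
```

```bash
python3 w.py 432,-152.3,150,199 596.5,-229.5,160,87.5
```

```text
t 47.23 [ 432.1 -152.9   49.6] [-1.7987e+02  9.0000e-02 -1.6099e+02] w 0.0657 gf 30.0 F [ 0.8 -0.8  4.7]
turn 0 x [-0.0022  0.0016  0.0003]  shift 4 x [ -0.    0.2 -25.1] tot [-1.000e-01  6.000e-01 -1.004e+02]
turn 20 x [ 0.     -0.      0.0973]  shift 7 x [-10.   24.   -1.4] tot [-70.  167.7 -10. ]
```

Request:
drive_tool:
  moves:
    - [[0,0,-15],[0,0,0],0.4]
    - [[0,0,-25],[0,0,0],0.4]
    - [[0,0,-25],[0,0,0],0.4]
    - [[0,0,-25],[0,0,0],0.4]
    - [[0,0,-15],[0,0,0.05],0.4]
    - [[0,0,0],[0,0,0.1],0.4]
    - [[0,0,0],[0,0,0.1],0.4]
    - [[0,0,0],[0,0,0.1],0.4]
    - [[0,0,0],[0,0,0.1],0.4]
    - [[0,0,0],[0,0,0.1],0.4]
    - [[0,0,0],[0,0,0.1],0.4]
    - [[0,0,0],[0,0,0.1],0.4]

```text
time_s: 48.23
tool_pos: [0.4304, -0.152, 0.1529]
tool_rot: [-180.0, -0.1, 155.8]
force: [-1.0, -0.3, -1.6]
grip_width: 0.066
grasp_force: 30.0
```

Request:
drive_tool:
  moves:
    - [[0,0,0],[0,0,0.1],0.4]
    - [[0,0,0],[0,0,0.1],0.4]
    - [[0,0,0],[0,0,0.1],0.4]
    - [[0,0,0],[0,0,0.1],0.4]
    - [[0,0,0],[0,0,0.1],0.4]
    - [[0,0,0],[0,0,0.1],0.4]
    - [[0,0,0],[0,0,0.1],0.4]
    - [[0,0,0],[0,0,0.1],0.4]
    - [[0,0,0],[0,0,0.1],0.4]
    - [[0,0,0],[0,0,0.1],0.4]
    - [[0,0,0],[0,0,0.1],0.4]
    - [[0,0,0],[0,0,0.09],0.4]

```text
time_s: 49.23
tool_pos: [0.4304, -0.152, 0.1529]
tool_rot: [-179.9, -0.0, 87.6]
force: [-1.4, -1.4, -4.1]
grip_width: 0.0658
grasp_force: 30.0
```

```bash
python3 w.py 596.5,-229.5,155,87.5
```

```text
t 49.23 [ 430.4 -152.   152.9] [-1.7993e+02 -1.0000e-02  8.7610e+01] w 0.0658 gf 30.0 F [-1.4 -1.4 -4.1]
turn 0 x [-0.0011 -0.0002  0.0019]  shift 7 x [-10.   24.2  -0.3] tot [-70.2 169.3  -2.1]
```

```bash
python3 - <<'E' 2>/dev/null
from h import *
for n in("top","side"):
    p,d=shot(n,n+"23");C=cloud(n,d);H,S,V=hsv(p)
    ye=(H>12)&(H<42)&(S>55)&(V>70);bl=(H>95)&(H<130)&(S>110)&(V>50);gy=(S<60)&(V>60)
    gb=(.54,.7,-.34,-.12);bb=(.36,.52,-.26,-.05)
    print(n,'grey',zrect(n,gy|ye,C,.044,.069,.056,gb),'\n yel',zrect(n,ye,C,.04,.07,.056,gb))
    print(' blue',zrect(n,bl|ye,C,.14,.175,.1575,bb),'\n yel',zrect(n,ye,C,.14,.175,.1575,bb))
a=cv2.imread("pics/side23.png")[90:230,220:400];b=cv2.imread("pics/top23.png")[150:270,240:390]
cv2.imwrite("pics/c23.png",np.hstack([cv2.resize(a,(400,311),interpolation=2),cv2.resize(b,(390,311),interpolation=2)]))
E
```

```text
top grey (array([ 595.5, -229.2,  129. ,   67.6,   88.8]), array([ 597.1, -222.9,   56. ]), 132) 
 yel (array([ 598.8, -166.5,   59.6,    3.9,   -0.6]), array([ 595.5, -167.3,   56. ]), 21)
 blue (array([ 430.5, -105. ,   63.9,   32.6,   -4. ]), array([430.7, -97.8, 157.5]), 45) 
 yel (array([0., 0., 0., 0., 0.]), array([nan, nan, nan]), 0)
side grey (array([ 597.1, -224.1,  142. ,   72.2,   88. ]), array([ 601.1, -208.6,   56. ]), 215) 
 yel (array([ 602. , -162.9,   65.5,   23.4,   -2.2]), array([ 599.6, -163.9,   56. ]), 84)
 blue (array([ 431.2, -131. ,  118. ,   77.7,   85.2]), array([ 435.1, -108.2,  157.5]), 234) 
 yel (array([0., 0., 0., 0., 0.]), array([nan, nan, nan]), 0)
```

View pics/c23.png

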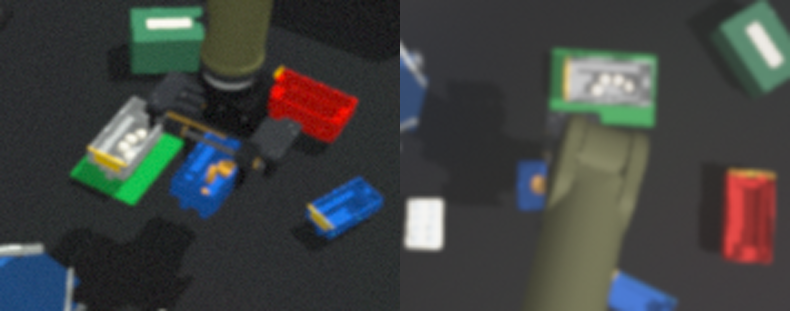

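Request:
drive_tool:
  moves:
    - [[-5,14,0],[0,0,0],0.4]
    - [[-10,24,0],[0,0,0],0.4]
    - [[-12,29,0],[0,0,0],0.4]
    - [[-12,29,0],[0,0,0],0.4]
    - [[-12,29,0],[0,0,0],0.4]
    - [[-10,24,0],[0,0,0],0.4]
    - [[-6,14,0],[0,0,0],0.4]
    - [[-3,6,0],[0,0,0],0.4]
    - [[0,0,0],[0,0,0],0.4]
    - [[0,0,0],[0,0,0],0.4]
    - [[0,0,0],[0,0,0],0.4]

```text
time_s: 50.25
tool_pos: [0.5963, -0.2277, 0.1532]
tool_rot: [-179.9, -0.0, 88.0]
force: [-0.4, -0.7, -2.5]
grip_width: 0.0658
grasp_force: 30.0
```

```bash
python3 w.py 596,-229,112,87.8
```

```text
t 50.25 [ 596.3 -227.7  153.2] [-1.7992e+02 -1.0000e-02  8.7960e+01] w 0.0658 gf 30.0 F [-0.4 -0.7 -2.5]
turn 0 x [-0.0014 -0.0001  0.0028]  shift 2 x [-0.6 -0.1 20.6] tot [-1.3 -0.2 41.2]
```

Request:
drive_tool:
  moves:
    - [[-1,0,15],[0,0,0],0.4]
    - [[0,0,16],[0,0,0],0.4]
    - [[0,0,8],[0,0,0],0.4]
    - [[0,0,2],[0,0,0],0.4]
    - [[0,0,0],[0,0,0],0.4]
    - [[0,0,0],[0,0,0],0.4]
    - [[0,0,0],[0,0,0],0.4]

```text
time_s: 50.83
tool_pos: [0.5979, -0.2295, 0.1136]
tool_rot: [179.9, 0.0, 87.9]
force: [0.1, -0.2, -2.3]
grip_width: 0.0655
grasp_force: 30.0
```

```bash
python3 w.py 596,-229,102,87.8; python3 - <<'E' 2>/dev/null
from h import *
p,d=shot("side","side24");a=p[80:230,210:370];cv2.imwrite("pics/c24.png",cv2.resize(a,(640,600),interpolation=2))
n="side";C=cloud(n,d);H,S,V=hsv(p)
ye=(H>12)&(H<42)&(S>55)&(V>70);bl=(H>95)&(H<130)&(S>110)&(V>50);gy=(S<60)&(V>60)
b=env.get_obs()["tool_pos"][2]-.0496+.054
for nm,m,z in(("grey",gy|ye,.056),("blue",bl,b)):
    k=m&(abs(C[...,2]-z)<.008)&(C[...,0]>.54)&(C[...,0]<.66)&(C[...,1]>-.34)&(C[...,1]<-.13);v,u=np.nonzero(k);P=onz(n,np.c_[u,v],z)*1000
    print(nm,len(u),np.percentile(P[:,0],[1,99]).round(1),np.percentile(P[:,1],[1,50,95,98,100]).round(1))
E
```

```text
t 50.83 [ 597.9 -229.5  113.6] [1.7991e+02 4.0000e-02 8.7890e+01] w 0.0655 gf 30.0 F [ 0.1 -0.2 -2.3]
turn 0 x [0.0016 0.0007 0.0016]  shift 1 x [ 0.5 -1.9 11.6] tot [ 0.5 -1.9 11.6]
grey 125 [562.  633.8] [-292.3 -175.  -159.9 -158.9 -158. ]
blue 111 [562.  635.5] [-268.4 -176.8 -160.1 -158.6 -158.1]
```

View pics/c24.png

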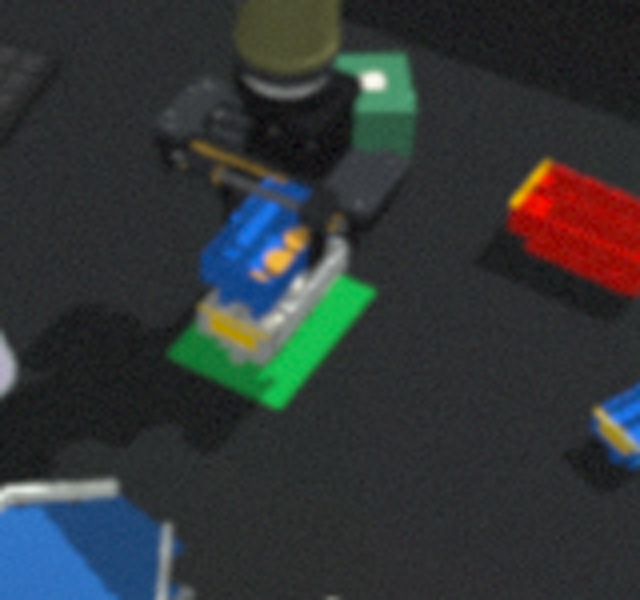

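Request:
drive_tool:
  moves:
    - [[0,-1,3],[0,0,0],0.4]
    - [[0,0,3],[0,0,0],0.4]
    - [[0,0,2],[0,0,0],0.4]
    - [[0,0,2],[0,0,0],0.4]
    - [[0,0,0],[0,0,0],0.4]
    - [[0,0,0],[0,0,0],0.4]

```text
time_s: 51.38
tool_pos: [0.5963, -0.2294, 0.1022]
tool_rot: [-180.0, -0.0, 87.9]
force: [0.3, -0.2, -2.4]
grip_width: 0.0659
grasp_force: 30.0
```

```bash
python3 w.py 596,-229,102,87.8
```

```text
t 51.38 [ 596.3 -229.4  102.2] [-1.7999e+02 -1.0000e-02  8.7880e+01] w 0.0659 gf 30.0 F [ 0.3 -0.2 -2.4]
turn 0 x [-0.0002 -0.0001  0.0015]  shift 0 x [ 0.4 -0.3  0.2] tot [ 0.4 -0.3  0.2]
```

Request:
drive_tool:
  moves:
    - [[0,0,1],[0,0,0],0.4]
    - [[0,0,0],[0,0,0],0.4]
    - [[0,0,1],[0,0,0],0.4]
    - [[0,0,0],[0,0,0],0.4]
    - [[0,0,0],[0,0,0],0.4]

```text
time_s: 51.8
tool_pos: [0.5965, -0.2294, 0.1016]
tool_rot: [180.0, 0.0, 87.9]
force: [-2.4, 0.9, 6.8]
grip_width: 0.0658
grasp_force: 30.0
```

```bash
python3 w.py 596,-229,102,87.8
```

```text
t 51.80 [ 596.5 -229.4  101.6] [1.7998e+02 3.0000e-02 8.7890e+01] w 0.0658 gf 30.0 F [-2.4  0.9  6.8]
turn 0 x [0.0003 0.0006 0.0015]  shift 0 x [ 0.4 -0.5 -0.4] tot [ 0.4 -0.5 -0.4]
```

Contact came at z = 101.6 mm, exactly the stacked height. I'm releasing and retreating.

Request:
drive_tool:
  moves:
    - [[0,0,-0.7],[0,0,0],0.4]
    - [[0,0,0],[0,0,0],0.2]
    - [[0,0,0],[0,0,0],0]
    - [[0,0,0],[0,0,0],0]
    - [[0,0,0],[0,0,0],0]
    - [[0,0,-10],[0,0,0],0]
    - [[0,0,-25],[0,0,0],0]
    - [[0,0,-30],[0,0,0],0]
    - [[0,0,-30],[0,0,0],0]
    - [[0,0,-30],[0,0,0],0]

```text
time_s: 52.63
tool_pos: [0.5963, -0.2292, 0.2282]
tool_rot: [180.0, 0.0, 87.9]
force: [0.2, -1.0, 1.0]
grip_width: 0.087
grasp_force: 0.0
```

Request:
drive_tool:
  moves:
    - [[-30,-10,0],[0,0,0],0]
    - [[-35,-15,0],[0,0,0],0]
    - [[-35,-20,0],[0,0,0],0]
    - [[-35,-20,0],[0,0,0],0]
    - [[-35,-20,0],[0,0,0],0]
    - [[-30,-20,0],[0,0,0],0]
    - [[0,0,0],[0,0,0],0]
    - [[0,0,0],[0,0,0],0]

```text
time_s: 53.3
tool_pos: [0.4815, -0.4287, 0.2265]
tool_rot: [-180.0, 0.1, 87.5]
force: [1.2, 0.4, -0.9]
grip_width: 0.0866
grasp_force: 0.0
```

```bash
python3 w.py; python3 - <<'E' 2>/dev/null
from h import *
for n in("top","side"):
    p,d=shot(n,n+"25");C=cloud(n,d);H,S,V=hsv(p)
    ye=(H>12)&(H<42)&(S>55)&(V>70);bl=(H>95)&(H<130)&(S>110)&(V>50);gy=(S<60)&(V>60)
    gb=(.54,.7,-.34,-.12)
    print(n,'blue',zrect(n,bl|ye,C,.094,.118,.106,gb),'\n yel hi',zrect(n,ye&(C[...,1]<-.26),C,.085,.12,.106,gb))
    k=bl&(abs(C[...,2]-.106)<.012)&(C[...,0]>.54)&(C[...,0]<.7)&(C[...,1]<-.12)&(C[...,1]>-.34);P=C[k]*1000
    A=np.c_[P[:,:2]-P[:,:2].mean(0),np.ones(len(P))];f=np.linalg.lstsq(A,P[:,2],rcond=None)[0];print(' rim z, tilt',P[:,2].mean().round(1),f[:2].round(3))
    print(' yel lo',zrect(n,ye,C,.035,.075,.056,gb),'mat',zrect(n,(H>50)&(H<80)&(S>120),C,-.02,.02,.002,(.5,.7,-.36,-.1))[0])
    print(' discs',[(a,(np.median(C[q],0)*1000).round()) for q,a,c in comps((H>5)&(H<25)&(S>90)&(V>70)&(C[...,0]>.54)&(C[...,0]<.68)&(C[...,1]<-.14)&(C[...,1]>-.33)&(C[...,2]<.12),5)])
E
```

```text
t 53.30 [ 481.5 -428.7  226.5] [-1.7998e+02  6.0000e-02  8.7510e+01] w 0.0866 gf 0.0 F [ 1.2  0.4 -0.9]
top blue (array([ 594.3, -231.6,  130.2,   65.5,  -89.7]), array([ 598.1, -236.4,  106. ]), 102) 
 yel hi (array([ 594.7, -295.9,   57.8,    0. ,   -1.2]), array([ 594.6, -295.9,  106. ]), 16)
 rim z, tilt 104.4 [-0.026  0.026]
 yel lo (array([ 594.7, -230.9,   80.2,   18.7,   80.1]), array([ 595.4, -231.7,   56. ]), 54) mat [ 566.2 -206.9  175.2   92.5   56.3]
 discs [(np.int32(12), array([ 599., -199.,   63.])), (np.int32(14), array([ 593., -232.,   62.])), (np.int32(15), array([ 592., -262.,   64.]))]
side blue (array([ 594.7, -224.9,  143. ,   71.9,   88.1]), array([ 595.9, -223.9,  106. ]), 251) 
 yel hi (array([ 595.5, -295.4,   64.2,    2.1,   -1.9]), array([ 597. , -295.4,  106. ]), 11)
 rim z, tilt 101.5 [0.006 0.007]
 yel lo (array([ 589.1, -211.5,  129.6,   63.7,   73.4]), array([ 599.4, -192.4,   56. ]), 125) mat [ 596.7 -229.5  169.8  116.7   86.3]
 discs [(np.int32(39), array([ 595., -241.,   63.])), (np.int32(39), array([ 603., -167.,   52.]))]
```

```bash
python3 -c "
from cell import env;print(env.sign_off())"
```

```text
the job is handed in; nothing more can be done
None
```

The job is handed in at about 53 s: the four balls are in the grey bin at the middle of the green mat, and the blue bin with its three discs sits level on top, turned half a turn. Early on, the held grey bin bumped the blue bin and shifted it about 9 mm; I saw no sign of anything else being moved, but I did not re-measure the bystanders.

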